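# Lock the display lanterns away in the bolted chest

## Task

Closing time: draw the chest's bolt right back, lift the lid by its handle until it stands open, and stand every lantern in the chest - lift those on display up and off their pegs, and take the one on the counter too. Then shut the lid fully, slide the bolt fully home again, and leave the other goods on the counter where they are.

Things in the scene. Friction and masses are not known exactly. Their poses are not given: they have to be found in the camera images.
- chest: olive steel chest on the counter, left or right of centre, turned up to 10 degrees. Outside 152 (x) by 252 mm (y), walls 6 mm, rim 130 mm high, lid top 140 mm. Inside 140 x 240 mm, floor 8 mm above the counter: three lanterns stand in a row along y, fingers then best along x. Origin: centre of its underside; its front (-x) faces the robot
- chest_floor (a point): centre of the chest's inner floor
- lid (a joint): angle of the chest lid in rad: 0 shut, grows as its front rises up and back, stop at 1.65 (just past upright). Stiff hinge: stays at any angle, about 6 N at the handle moves it. Locked while the bolt is home
- lid_handle (a point): middle of the lid's handle: a round steel rod 12 mm thick along the chest's y, 86 mm free between its arms, 48 mm in front of the front wall and 135 mm up when shut, 200 mm from the hinge line; swings up with the lid to 335 mm. Pinched from above, one finger before and one behind, it turns in the grip. Axes as the chest's when shut
- lid_hinge (a point): point on the lid's hinge line (along the chest's y at the rear rim, 135 mm up), straight behind the handle's middle
- bolt (a joint): travel of the slide bolt in m: 0 fully home (its tip 25 mm over the lid's steel tongue), 0.045 drawn right back, clear of the tongue from 0.025. Drawing moves it along the chest's -y; 3 N of friction, stays where left. It must be back whenever the lid moves. May start 5 mm short of home
- bolt_knob (a point): on the axis of the bolt's upright round steel knob (13 mm thick, top 198 mm above the counter), 182 mm up, in front of the chest's front wall towards its -y end; moves with the bolt. Below it the bolt's flat bar reaches 154 mm up, the staples either side 157 mm
- stand: display stand, turned up to 10 degrees: wooden base 150 x 330 x 12 mm, two posts and a steel crossbar (18 mm thick, 160 mm up) 70 mm behind where lanterns hang. Origin on the counter under the middle peg's hanging place; three pegs point along its -x, to the robot
- peg1 (a point): hanging place of the first (stand's -y end) peg, on the axis of a level round steel peg 8 mm thick along the stand's x, 160 mm up; its upturned tip is 22 to 29 mm nearer the robot and rises 18 mm above the axis; pegs 100 mm apart
- peg2 (a point): hanging place of the middle peg, on the axis of a level round steel peg 8 mm thick along the stand's x, 160 mm up; its upturned tip is 22 to 29 mm nearer the robot and rises 18 mm above the axis; pegs 100 mm apart
- peg3 (a point): hanging place of the third (stand's +y end) peg, on the axis of a level round steel peg 8 mm thick along the stand's x, 160 mm up; its upturned tip is 22 to 29 mm nearer the robot and rises 18 mm above the axis; pegs 100 mm apart
- lantern_a_mid (a point): lantern, 115 mm tall, 0.25 kg; point on its axis 57.5 mm up, z up. Olive base 54 mm across, white globe, shoulder 50 mm across up to 56 mm, crown 38 mm to 62 mm. Rigid steel handle 14 mm wide in x: two upright legs, 44 mm over outsides along y, from crown to 98 mm up, peaked top. Pinch both legs along y, 84 mm up. Hangs on a peg, its y along the stand's: raise 30 mm, draw 40 mm to the tip, lift off. May be absent
- lantern_b_mid (a point): lantern, 115 mm tall, 0.25 kg; point on its axis 57.5 mm up, z up. Olive base 54 mm across, white globe, shoulder 50 mm across up to 56 mm, crown 38 mm to 62 mm. Rigid steel handle 14 mm wide in x: two upright legs, 44 mm over outsides along y, from crown to 98 mm up, peaked top. Pinch both legs along y, 84 mm up. Hangs on a peg, its y along the stand's: raise 30 mm, draw 40 mm to the tip, lift off. May be absent
- lantern_c_mid (a point): lantern, 115 mm tall, 0.25 kg; point on its axis 57.5 mm up, z up. Olive base 54 mm across, white globe, shoulder 50 mm across up to 56 mm, crown 38 mm to 62 mm. Rigid steel handle 14 mm wide in x: two upright legs, 44 mm over outsides along y, from crown to 98 mm up, peaked top. Pinch both legs along y, 84 mm up. Hangs on a peg, its y along the stand's: raise 30 mm, draw 40 mm to the tip, lift off. May be absent
- lantern_d_mid (a point): lantern, 115 mm tall, 0.25 kg; point on its axis 57.5 mm up, z up. Olive base 54 mm across, white globe, shoulder 50 mm across up to 56 mm, crown 38 mm to 62 mm. Rigid steel handle 14 mm wide in x: two upright legs, 44 mm over outsides along y, from crown to 98 mm up, peaked top. Pinch both legs along y, 84 mm up. Stands on the counter before the stand, turned up to 35 degrees
- cup_mid (a point): bystander, leave alone: aluminium mug 72 mm across, 70 mm tall, between chest and stand; the point is at its centre half-way up
- tin_mid (a point): bystander, leave alone: khaki flat tin 90 x 60 x 28 mm, between chest and stand; the point is at its centre half-way up
- canteen_mid (a point): bystander, leave alone: dark round canteen bottle, 72 mm across, 170 mm tall, at the left side; the point is at its centre half-way up
- carton_mid (a point): bystander, leave alone: cardboard carton 120 x 90 x 70 mm, at the right side; the point is at its centre half-way up
- torch_mid (a point): bystander, leave alone: dark hand torch 155 mm long, 46 mm thick, lying at the right side; the point is at its centre half-way up
Things that resemble listed ones, but are neither listed nor needed, are in the scene too. Leave any blue or yellow look-alike of the part that bears lantern_d_mid alone.

How it is judged:
By the outcome, as a careful person would: the job done as asked, in the order asked, and still so for the second after the job is handed in, with the robot touching nothing.
Of lantern_a, lantern_b, lantern_c only 1 to 2 are there at a start; the rules pass over those that are not, and their reading is None.
At some moment in a run one of lantern_d may be knocked a few centimetres aside while the robot is not near it.
It also fails if it takes over 210 s, if anything falls off the work surface, if the arm or the gripper's body presses on something with over 40 N, if the wrist force passes 120 N, or if a joint passes its speed limit or range.

## Robot

A 7-joint arm with a two-finger parallel gripper is mounted at the origin on the work surface. World frame = base frame: x ahead of the robot, y to its left, z up, the work surface at z = 0. Lengths are in m, angles in rad, forces in N, time in s.
With the tool pointing down it reaches from about 0.425 to 1.025 m from the base axis. Payload 9.4 kg.
Tool frame: the origin (TCP) lies on the front face of the gripper's body, between the roots of the fingers; the fingertips stand 73 mm ahead of it and the grasp point (between the pads) lies 54 mm ahead of it; y points along the fingers, x is the direction in which the jaws open and shut, and the axes are right-handed (so a half turn about y gives the same grasp; the last joint's range is limited). The gripper opens to 85 mm and grips with 20 to 120 N. Pads are 22 mm wide; open, the fingers measure 114 mm over their backs; the gripper's body (76 mm by 85 mm) begins 54 mm behind the grasp point. The pads swing forward as they close: fully open they stand 13 mm farther back than shut.
Start: joints at [1.23, 0.599, -0.003, 1.599, 0.002, 0.943, -0.08], TCP at [0.189, -0.7, 0.304] pointing down, gripper open.
Joint ranges: [-2.57, 2.57], [-0.35, 1.97], [-1.29, 1.29], [0.11, 2.56], [-1.05, 4.19], [0.11, 1.86], [-2.63, 2.63]. Speed limits (rad/s): [2.22, 2.22, 3.01, 3.01, 3.14, 3.14, 3.14].

## Interface

Orientations are given as a unit quaternion [w, x, y, z].
In Python, from bench import sense, optics, env gives the robot as it stands. The module is installed in compiled form; this text tells all that it offers.
- The arm moves only by the tool carry_out, never from a script. Its argument "series" is a list of rows, each a list of 3 entries, a list of its own where there are three numbers: the finger opening in cm, from 0 to 8.54, then the shift along the tool's x, y, z in cm, then the turn, a rotation vector about the tool's x, y, z in degrees. A call has 1 to 5 rows; each row shifts and turns the commanded pose from where the row before left it, along the tool's axes as they then stand; what a row does not reach is not made up. A row lasts 1/10 s, in which the tool goes at most 50 mm and 8.59 degrees, less where a joint would pass 70% of its speed; a pose out of reach is approached as far as the arm can. A call with a gripper value outside its range is refused whole. The fingers move at their own pace and stop on an object; the grip force is fixed at half the most. Time passes only in rows, so rows that do not move let the fingers close. It gives the time, the measured TCP pose, the force and the opening at its end, in the units of the state.
- sense(): the state, without advancing time (a new reading comes with each control period).
- optics.capture(name): name is "side" or "top"; returns the picture (420x560x3 uint8, blue, green, red); there is no depth.
- optics.camera_info(name): a dict with "K" (3x3 intrinsics, pixels), "extrinsics" (4x4, takes a point from camera to world coordinates). Camera axes: x right, y up, looking along -z (the intrinsics and any distortion apply to the point x, -y, -z); pixel columns grow to the right and rows downward; lengths in m; the calibration is good to about 2 mm. A picture is of the moment at which its call begins. camera_info takes no time and is no camera call.
- env.close_job(): hands the job in, once; it reports no verdict.
The state is a dict: "time": time; "q": joint angles; "joint_velocities": joint speeds; "tau": joint torques, N m; "tcp_pos": TCP position; "eef_rot": TCP orientation; "force": force on the tool from outside, world axes, zero at the start; "ft_torque": the same for the moment, N m; "grip_width": opening from 0.0 (shut) to 1.0 (fully open).
Only numpy, scipy, OpenCV 4.12 (cv2) and the standard library are available. Lean on these libraries where they do the work, as an engineer would, in place of code of your own. Each camera call takes 0.05 s, during which the arm holds its last target.

## Working session

There is one attempt and no reset: what is moved stays moved. The work goes in short steps, Python scripts to look and compute and a tool call to move; the robot and the scene stay as the last step left them, time stands still between calls to the robot, and variables do not carry over. Pictures are saved under pics/ and viewed, and the job is handed in when it is done.

Besides the shell and the picture viewer there is one more tool, called after "Request:" as name(argument=value, ...), one argument or row to a line, values as JSON. carry_out: Moves the arm, as the interface text tells. Its arguments: {"type":"object","properties":{"series":{"type":"array"}},"required":["series"]}

```bash
ls; mkdir -p pics
python3 - <<'E'
from bench import sense, optics, env
import cv2
print(sense())
for n in("side","top"):
    cv2.imwrite(f"pics/{n}0.png",optics.capture(n)); print(optics.camera_info(n))
E
```

```text
pics
{'time': 0.0, 'q': array([ 1.23028165,  0.6001616 , -0.00253712,  1.6001308 ,  0.00182991,
        0.94288007, -0.07980242]), 'joint_velocities': array([ 2.00673072e-04, -3.19147149e-04,  9.88891079e-04, -6.09339149e-05,
        1.12975205e-03, -6.18907183e-04,  8.54195547e-04]), 'tau': array([-2.10601470e-04, -7.76436496e+01,  1.56501766e+00, -2.57995301e+01,
        1.23297411e-02,  9.11575102e-03, -3.65687742e-05]), 'tcp_pos': array([ 0.1889475 , -0.69957954,  0.30299027]), 'eef_rot': array([ 0.56172253, -0.5611446 ,  0.43035179, -0.4293971 ]), 'force': array([-0.23318098,  0.02794493,  0.29674976]), 'ft_torque': array([ 0.00812985,  0.03768866, -0.04601731]), 'grip_width': 1.0024536455288435}
{'K': array([[407.8660132 ,   0.        , 273.70341483],
       [  0.        , 407.8660132 , 208.93690606],
       [  0.        ,   0.        ,   1.        ]]), 'extrinsics': array([[-0.83861879,  0.33466111, -0.42979118, -0.08998841],
       [-0.54437735, -0.48697229,  0.68301632,  0.9230053 ],
       [ 0.01928261,  0.8067589 ,  0.59056605,  0.93771938],
       [ 0.        ,  0.        ,  0.        ,  1.        ]])}
{'K': array([[407.75608524,   0.        , 286.52716246],
       [  0.        , 407.75608524, 208.754485  ],
       [  0.        ,   0.        ,   1.        ]]), 'extrinsics': array([[ 1.48741361e-02,  9.80617135e-01, -1.95368355e-01,
         2.83266579e-01],
       [-9.99889200e-01,  1.44721603e-02, -3.48490218e-03,
        -1.62800493e-02],
       [-5.89952632e-04,  1.95398543e-01,  9.80723744e-01,
         1.21885929e+00],
       [ 0.00000000e+00,  0.00000000e+00,  0.00000000e+00,
         1.00000000e+00]])}
```

View pics/side0.png

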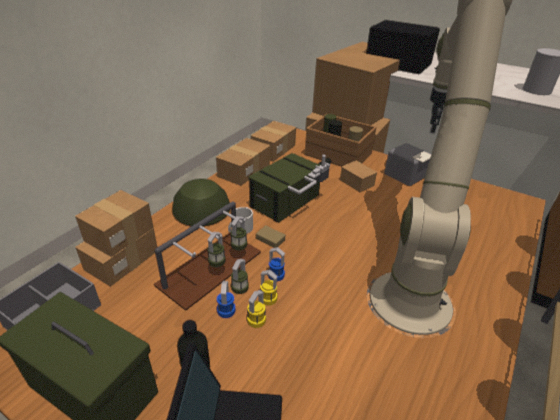

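View pics/top0.png

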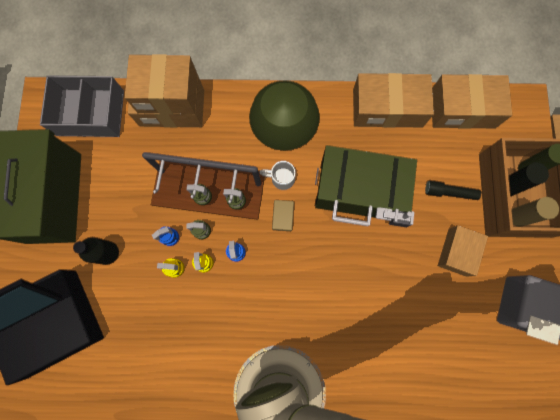

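```bash
cat > h.py <<'E'
import numpy as np, cv2
from bench import sense, optics, env
CI={n:optics.camera_info(n) for n in("side","top")}
def proj(n,P):
    P=np.atleast_2d(np.asarray(P,float)); E=CI[n]["extrinsics"]; K=CI[n]["K"]
    c=(P-E[:3,3])@E[:3,:3]; c=c*[1,-1,-1]
    u=c@K.T; return u[:,:2]/u[:,2:]
def ray(n,uv):
    E=CI[n]["extrinsics"]; K=CI[n]["K"]
    d=np.linalg.inv(K)@np.array([uv[0],uv[1],1.]); return E[:3,3],E[:3,:3]@(d*[1,-1,-1])
def atz(n,uv,z):
    o,d=ray(n,uv); return o+d*(z-o[2])/d[2]
def crop(src,dst,x,y,w,h,s):
    im=src if not isinstance(src,str) else cv2.imread(src)
    c=cv2.resize(im[y:y+h,x:x+w],None,fx=s,fy=s,interpolation=cv2.INTER_CUBIC)
    for i in range(0,w,10):
        cv2.line(c,(i*s,0),(i*s,6 if i%50 else 14),(255,255,255),1)
        if i%20==0: cv2.putText(c,str(x+i),(i*s,24),0,.35,(255,255,255),1)
    for i in range(0,h,10):
        cv2.line(c,(0,i*s),(6,i*s),(255,255,255),1)
        if i%20==0: cv2.putText(c,str(y+i),(8,i*s+4),0,.35,(255,255,255),1)
    cv2.imwrite(dst,c)
E
python3 - <<'E'
from h import *
crop("pics/top0.png","pics/t_ch.png",310,135,115,98,6)
crop("pics/top0.png","pics/t_st.png",135,145,130,140,5) if 0 else crop("pics/top0.png","pics/t_st.png",138,146,160,118,5)
crop("pics/side0.png","pics/s_ch.png",240,140,100,85,7)
crop("pics/side0.png","pics/s_st.png",150,195,150,115,5)
E
```

```text
(no output)
```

View pics/t_ch.png

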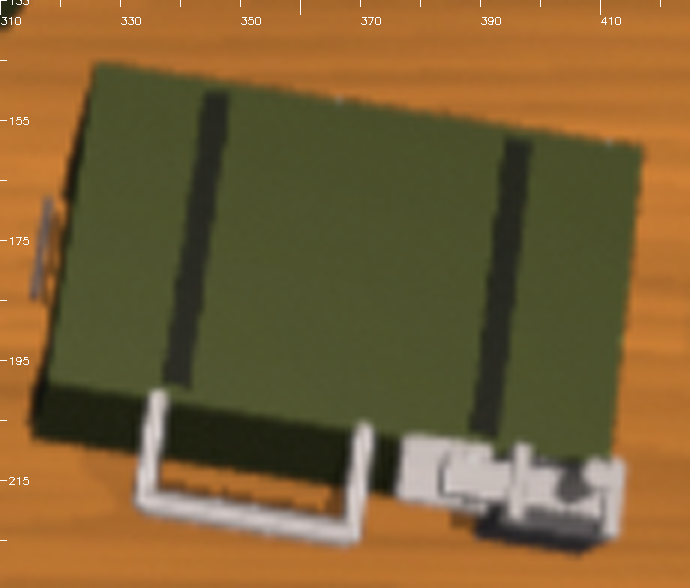

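View pics/t_st.png

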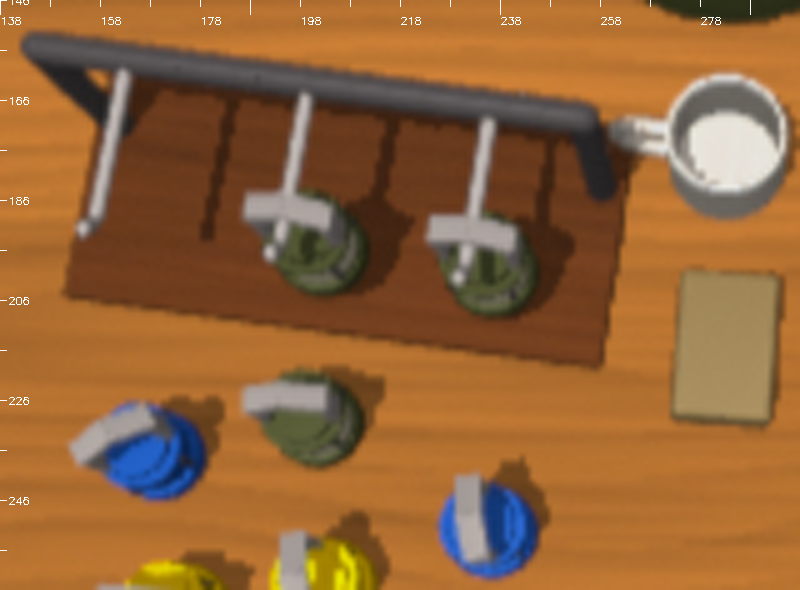

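View pics/s_ch.png

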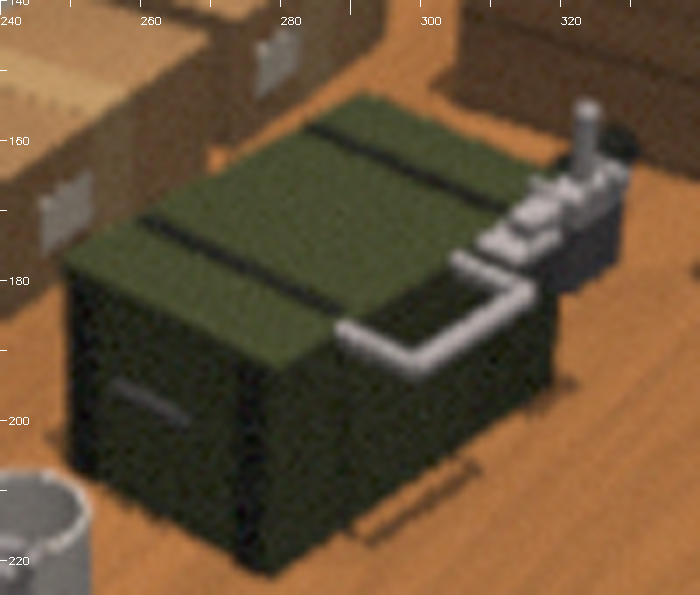

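View pics/s_st.png

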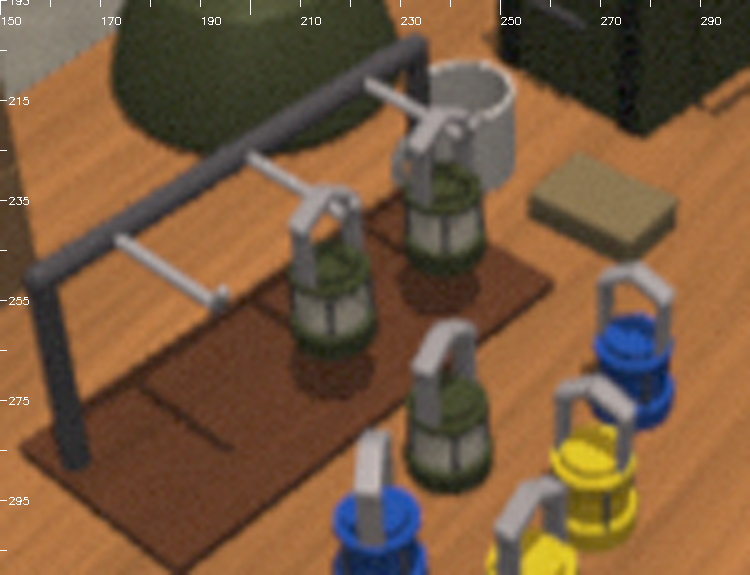

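```bash
cat > fit.py <<'E'
from h import *
from scipy.optimize import least_squares
def T(p,L):
    c,s=np.cos(p[2]),np.sin(p[2]); L=np.asarray(L,float)
    return np.c_[p[0]+c*L[:,0]-s*L[:,1],p[1]+s*L[:,0]+c*L[:,1],L[:,2]]
def fit(obs,p0):
    f=lambda p:np.concatenate([(proj(n,T(p,[L]))[0]-uv) for n,L,uv in obs])
    r=least_squares(f,p0); return r.x,np.abs(r.fun.reshape(-1,2)).round(1)
X,Y=.076,.126
o=[("top",(X,Y,.14),(325.8,145.3)),("top",(X,-Y,.14),(417.2,159.5)),("top",(-X,-Y,.14),(412,211.2)),("top",(-X,Y,.14),(318,198.8)),
("side",(X,Y,.14),(249.3,176.9)),("side",(X,-Y,.14),(292.1,153.3)),("side",(-X,Y,.14),(279.7,192.1)),("side",(-X,Y,0),(278.6,222.4))]
pc,r=fit(o,[.65,-.2,0]); print("chest",pc,r.tolist())
for n in("top","side"):
    pp,r=fit([a for a in o if a[0]==n],[.65,-.2,0]); print(n,pp)
o=[]
for y,t,s in((.1,(154.6,191.6),(194,253.6)),(0,(192,197),(218.6,236)),(-.1,(230,201.6),(242.6,221))):
    o+=[("top",(-.0255,y,.177),t),("side",(-.0255,y,.177),s)]
rt=[((123,70)),((305,95)),((488,120))]
for y,t in zip((.1,0,-.1),rt): o+=[("top",(.061,y,.163),(138+t[0]/5,146+t[1]/5))]
ps,r=fit(o,[.6,.2,0]); print("stand",ps,r.tolist())
E
python3 fit.py
```

```text
chest [ 0.58607457 -0.23433001 -0.13935038] [[0.4, 0.4], [0.7, 0.5], [0.7, 1.1], [0.6, 0.5], [0.5, 0.7], [0.6, 0.9], [0.4, 0.5], [0.4, 0.5]]
top [ 0.58640176 -0.23462152 -0.13607399]
side [ 0.58375829 -0.2323319  -0.15156159]
stand [ 0.54752604  0.23415819 -0.12365399] [[0.6, 1.1], [0.2, 1.2], [0.6, 1.4], [1.6, 1.2], [0.9, 0.8], [1.4, 2.0], [0.5, 1.0], [0.5, 0.9], [0.5, 0.8]]
```

```bash
cat > ov.py <<'E'
from fit import *
def tri(ut,us):
    o1,d1=ray("top",ut);o2,d2=ray("side",us)
    A=np.c_[d1,-d2];t=np.linalg.lstsq(A,o2-o1,rcond=None)[0]
    a,b=o1+t[0]*d1,o2+t[1]*d2; return (a+b)/2,np.linalg.norm(a-b)
def loc(p,P):
    d=np.asarray(P)-[p[0],p[1],0];c,s=np.cos(p[2]),np.sin(p[2]);return np.array([c*d[0]+s*d[1],-s*d[0]+c*d[1],d[2]])
a=np.linspace(0,2*np.pi,40)
def ring(r,z): return np.c_[r*np.cos(a),r*np.sin(a),0*a+z]
def lantern(x,y,yaw,z0):
    L=[ring(.027,0),ring(.025,.056),ring(.019,.062)]
    for x0 in(-.007,.007): L.append(np.array([[x0,-.022,.062],[x0,-.022,.098],[x0,0,.115],[x0,.022,.098],[x0,.022,.062]]))
    return [T((x,y,yaw),l)+[0,0,z0] for l in L]
def chest(p):
    L=[]
    for z in(0,.14): L.append([[X,Y,z],[X,-Y,z],[-X,-Y,z],[-X,Y,z],[X,Y,z]])
    return [T(p,l) for l in L]
def stand(p):
    L=[[[.07,.14,.16],[.07,-.14,.16]]]
    for y in(-.1,0,.1): L.append([[.07,y,.16],[-.0255,y,.16],[-.0255,y,.178]])
    return [T(p,l) for l in L]
def draw(img,n,polys,x,y,w,h,s,dst,col=(0,0,255)):
    c=cv2.resize(img[y:y+h,x:x+w],None,fx=s,fy=s,interpolation=cv2.INTER_CUBIC)
    for i,P in enumerate(polys):
        uv=((proj(n,P)-[x,y]+.5)*s*16).astype(np.int32)
        cv2.polylines(c,[uv],False,col,1,cv2.LINE_AA,4)
    cv2.imwrite(dst,c)
E
python3 - <<'E'
from ov import *
d,e=tri((195.6,225.6),(241,260.4));print("d top",d,e)
k,e=tri((310+578/6,135+490/6),(240+588/7,140+105/7));print("knob",k,e,loc(pc,k))
for z in(.198,): print(atz("side",(240+588/7,140+105/7),z))
h1=[atz("top",(310+x/6,135+y/6),.141) for x,y in((148,502),(348,536))]; print("handle",[loc(pc,h) for h in h1])
hs=[atz("side",(240+x/7,140+y/7),.141) for x,y in((418,362),(528,292))]; print("handle s",[loc(pc,h) for h in hs])
for nm,t,s in(("l2",(138+288/5,146+208/5),(150+327/5,195+193/5)),("l1",(138+472/5,146+231/5),(150+440/5,195+115/5))):
    p,e=tri(t,s);print(nm,p,e,loc(ps,p))
P=chest(pc)+stand(ps)+lantern(d[0],d[1],.05,0)
c,s=np.cos(ps[2]),np.sin(ps[2])
for y in(0,-.1): P+=lantern(ps[0]-s*y,ps[1]+c*y,ps[2],.055)
P.append(T(pc,[[-.124,-.043+.03,.135],[-.124,.043+.03,.135]]))
t=cv2.imread("pics/top0.png");sd=cv2.imread("pics/side0.png")
draw(t,"top",P,310,135,115,98,6,"pics/o1.png");draw(t,"top",P,138,146,160,118,5,"pics/o2.png")
draw(sd,"side",P,240,140,100,85,7,"pics/o3.png");draw(sd,"side",P,150,195,150,115,5,"pics/o4.png")
a=np.vstack([cv2.resize(cv2.imread(f"pics/o{i}.png"),(800,590)) for i in (1,)])
E
```

```text
chest [ 0.58607457 -0.23433001 -0.13935038] [[0.4, 0.4], [0.7, 0.5], [0.7, 1.1], [0.6, 0.5], [0.5, 0.7], [0.6, 0.9], [0.4, 0.5], [0.4, 0.5]]
top [ 0.58640176 -0.23462152 -0.13607399]
side [ 0.58375829 -0.2323319  -0.15156159]
stand [ 0.54752604  0.23415819 -0.12365399] [[0.6, 1.1], [0.2, 1.2], [0.6, 1.4], [1.6, 1.2], [0.9, 0.8], [1.4, 2.0], [0.5, 1.0], [0.5, 0.9], [0.5, 0.8]]
d top [0.45190915 0.23597755 0.11253729] 0.0020354008023910483
knob [ 0.47084097 -0.31425019  0.20668122] 0.003908599786090188 [-0.10301567 -0.0951514   0.20668122]
[ 0.47940516 -0.32836234  0.198     ]
handle [array([-0.12502212,  0.07574129,  0.141     ]), array([-0.12658832, -0.01436328,  0.141     ])]
handle s [array([-0.12833494,  0.08096354,  0.141     ]), array([-0.13015068, -0.00986241,  0.141     ])]
l2 [0.54697061 0.23037226 0.1652561 ] 7.779199384837068e-05 [-8.42331184e-05 -3.82552818e-03  1.65256097e-01]
l1 [0.53665177 0.13228863 0.16531313] 0.0017217018853197925 [ 0.00177326 -0.10243297  0.16531313]
```

View pics/o1.png

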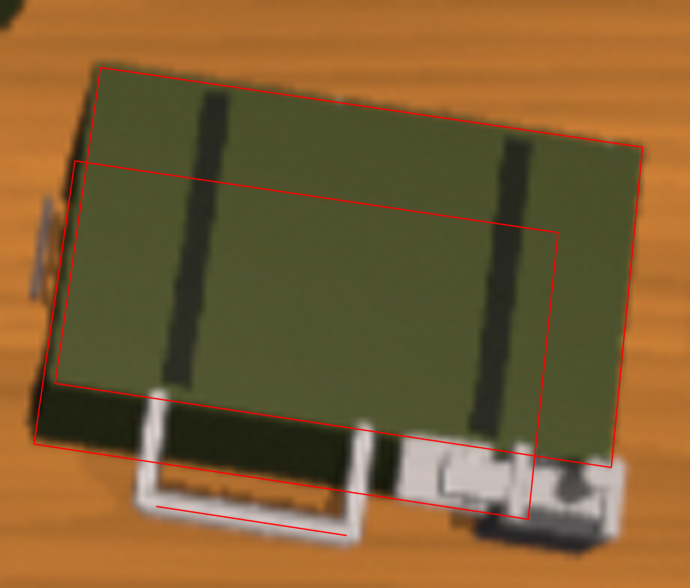

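View pics/o2.png

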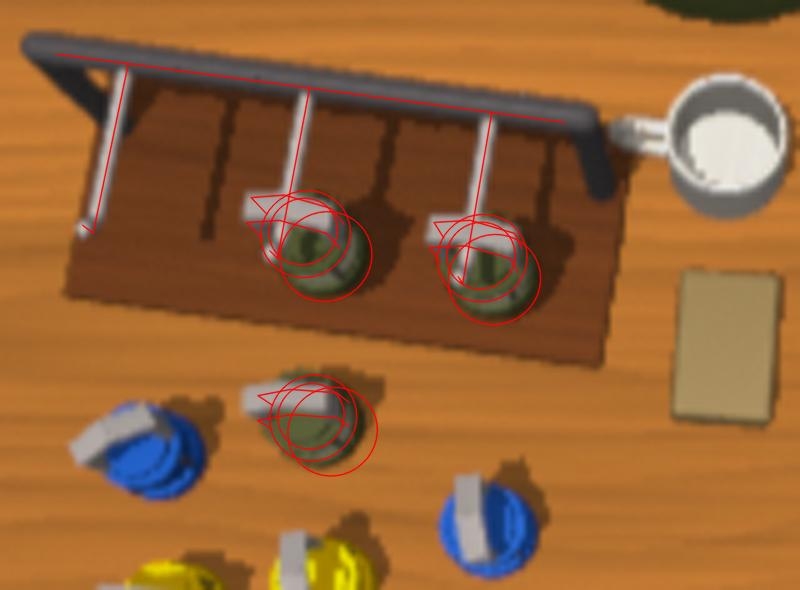

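View pics/o3.png

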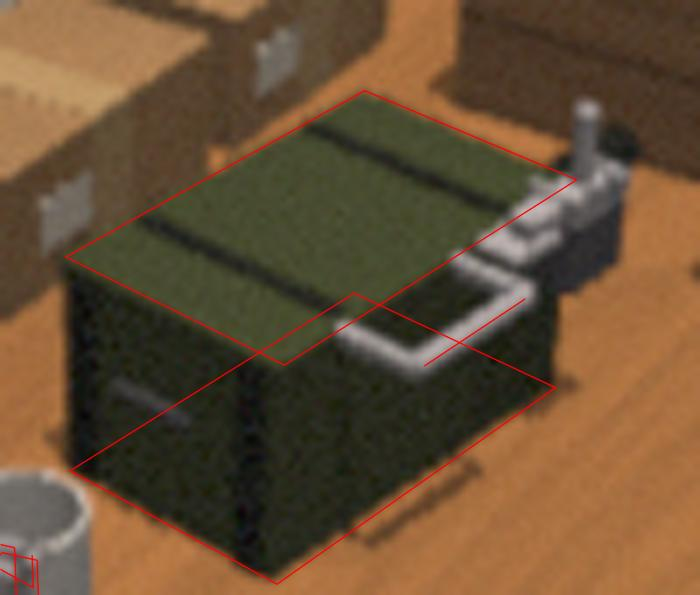

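View pics/o4.png

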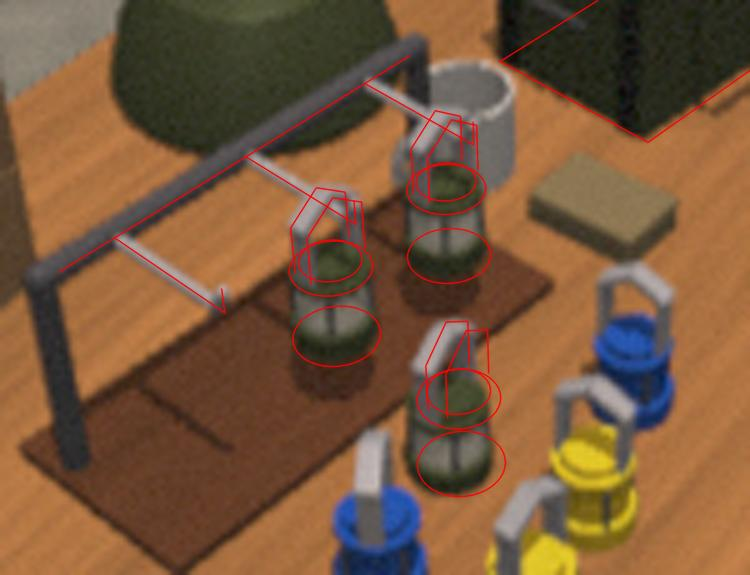

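```bash
sed -i 's/-\[x,y\]+.5)/-[x,y])/' ov.py
cat >> h.py <<'E'
from scipy.spatial.transform import Rotation as R
def pose():
    s=sense(); q=np.array(s["eef_rot"]); return np.array(s["tcp_pos"]),R.from_quat(q[[1,2,3,0]]),s
E
python3 - <<'E'
from ov import *
p,r,s=pose(); print(r.as_matrix().round(3))
P=chest(pc)+stand(ps)+lantern(.456,.2395,.07,0)
c,s=np.cos(ps[2]),np.sin(ps[2])
for y in(0.0,-.1): P+=lantern(ps[0]-s*y,ps[1]+c*y,ps[2],.055)
P.append(T(pc,[[-.124,-.043+.03,.135],[-.124,.043+.03,.135]]))
t=cv2.imread("pics/top0.png");sd=cv2.imread("pics/side0.png")
draw(t,"top",P,138,146,160,118,5,"pics/o2.png")
draw(sd,"side",P,240,140,100,85,7,"pics/o3.png");draw(sd,"side",P,150,195,150,115,5,"pics/o4.png")
E
```

```text
chest [ 0.58607457 -0.23433001 -0.13935038] [[0.4, 0.4], [0.7, 0.5], [0.7, 1.1], [0.6, 0.5], [0.5, 0.7], [0.6, 0.9], [0.4, 0.5], [0.4, 0.5]]
top [ 0.58640176 -0.23462152 -0.13607399]
side [ 0.58375829 -0.2323319  -0.15156159]
stand [ 0.54752604  0.23415819 -0.12365399] [[0.6, 1.1], [0.2, 1.2], [0.6, 1.4], [1.6, 1.2], [0.9, 0.8], [1.4, 2.0], [0.5, 1.0], [0.5, 0.9], [0.5, 0.8]]
[[ 0.261 -0.     0.965]
 [-0.965  0.001  0.261]
 [-0.001 -1.    -0.   ]]
```

View pics/o2.png

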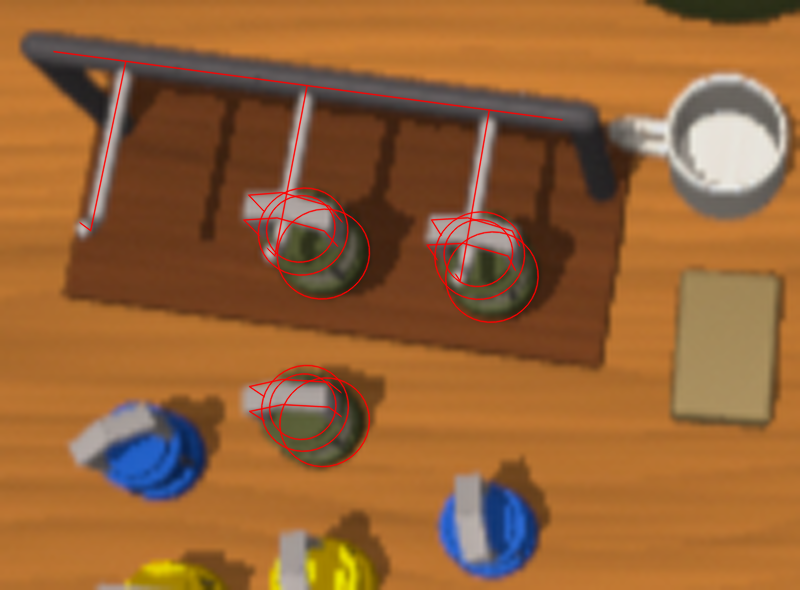

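View pics/o4.png

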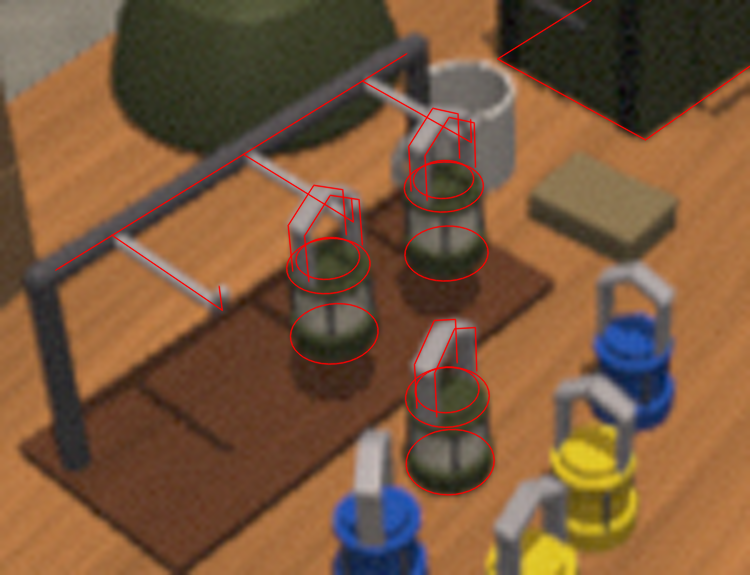

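View pics/o3.png

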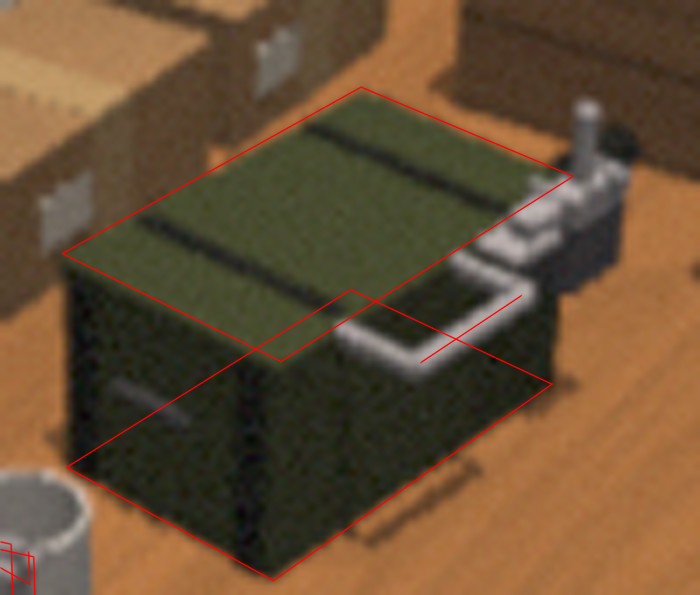

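Run:
```python
from ov import *
a=cv2.resize(cv2.imread("pics/top0.png")[200:232,370:420],None,fx=8,fy=8,interpolation=cv2.INTER_NEAREST)
b=cv2.resize(cv2.imread("pics/side0.png")[148:188,296:336],None,fx=8,fy=8,interpolation=cv2.INTER_NEAREST)
c=np.zeros((320,730,3),np.uint8);c[:256,:400]=a;c[:320,410:]=b;cv2.imwrite("pics/k.png",c)
for z in (.198,.182,.154): print(z,loc(pc,atz("top",(310+578/6,135+490/6),z)),loc(pc,atz("side",(240+588/7,140+105/7),z)))
```

```text
chest [ 0.58607457 -0.23433001 -0.13935038] [[0.4, 0.4], [0.7, 0.5], [0.7, 1.1], [0.6, 0.5], [0.5, 0.7], [0.6, 0.9], [0.4, 0.5], [0.4, 0.5]]
top [ 0.58640176 -0.23462152 -0.13607399]
side [ 0.58375829 -0.2323319  -0.15156159]
stand [ 0.54752604  0.23415819 -0.12365399] [[0.6, 1.1], [0.2, 1.2], [0.6, 1.4], [1.6, 1.2], [0.9, 0.8], [1.4, 2.0], [0.5, 1.0], [0.5, 0.9], [0.5, 0.8]]
0.198 [-0.10278292 -0.09843632  0.198     ] [-0.09257433 -0.10793718  0.198     ]
0.182 [-0.09921923 -0.10270429  0.182     ] [-0.07661825 -0.13303099  0.182     ]
0.154 [-0.09298277 -0.11017325  0.154     ] [-0.04869511 -0.17694516  0.154     ]
```

View pics/k.png

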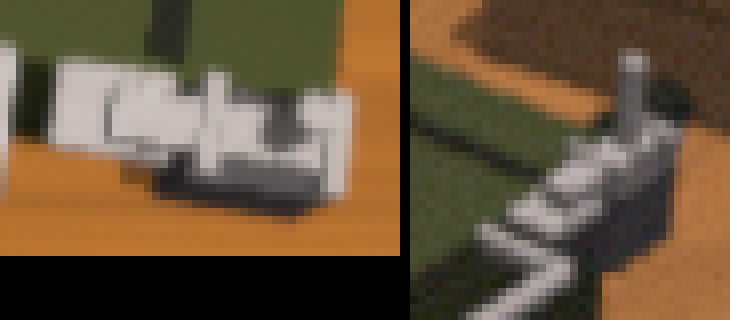

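```bash
sed -i 's/^pc,r=.*/&/; s/print("chest".*//; s/^    pp,r=fit.*/    pass/; s/; print("stand".*//' fit.py
python3 - <<'E'
from ov import *
for u in((408.9,212.6),(409.4,213.1)):
  w=atz("top",u,.198); print(w,loc(pc,w))
for u in((296+(633-410)/8,148+55/8),(296+(629-410)/8,148+60/8)):
  w=atz("side",u,.198); print(w,loc(pc,w))
print(tri((409.2,213),(323.6,155.2)))
# check shaft from candidate
for z in(.154,.198): print(z,[(proj(n,T(pc,[[-.098,-.108,z]]))[0]).round(1) for n in("top","side")])
E
```

```text
[ 0.48124254 -0.32451994  0.198     ] [-0.09128847 -0.10387682  0.198     ]
[ 0.47996429 -0.32573634  0.198     ] [-0.09238537 -0.10525897  0.198     ]
[ 0.48024338 -0.32896283  0.198     ] [-0.09166082 -0.10841542  0.198     ]
[ 0.47954434 -0.32352681  0.198     ] [-0.09310815 -0.10312919  0.198     ]
(array([ 0.47984399, -0.32520172,  0.19848237]), np.float64(0.0005981025567694415))
0.154 [array([405.3, 218.4]), array([324.1, 165.6])]
0.198 [array([410.3, 215.4]), array([325.2, 155.5])]
```

```bash
cat > plan.py <<'E'
from ov import *
import json,sys
# plan list of waypoints: (grasp xyz, phi, opening_cm, nrows)
class Pl:
    def __init__(s,start=None):
        if start is None:
            p,r,st=pose(); m=r.as_matrix(); s.p=p.copy(); s.phi=np.arctan2(m[1,0],m[0,0]); s.tilt=np.degrees(np.arccos(np.clip(-m[2,1],-1,1)))
        else: s.p,s.phi=start
        s.rows=[]
    def go(s,G,phi,op,n):
        tgt=np.array(G,float)+[0,0,.054]; p0=s.p.copy(); f0=s.phi
        dphi=(phi-f0+np.pi)%(2*np.pi)-np.pi
        for i in range(1,n+1):
            w=p0+(tgt-p0)*i/n; f=f0+dphi*i/n
            c,si=np.cos(s.phi),np.sin(s.phi)
            A=np.array([[c,0,-si],[si,0,c],[0,-1,0]])
            t=np.round(A.T@(w-s.p)*100,2); a=np.round(-np.degrees(f-s.phi),1)
            s.p=s.p+A@t/100; s.phi-=np.radians(a)
            s.rows.append([op,(t+0).tolist(),[0,float(a)+0,0]])
        return s
    def out(s):
        mx=max(np.linalg.norm(r[1]) for r in s.rows); ma=max(abs(r[2][1]) for r in s.rows)
        print("max",round(mx,2),"cm",ma,"deg; tilt",round(getattr(s,'tilt',0),2))
        for i in range(0,len(s.rows),5): print(json.dumps(s.rows[i:i+5]))
def C(x,y,z): return T(pc,[[x,y,z]])[0]
def S(x,y,z): return T(ps,[[x,y,z]])[0]
PY=-np.pi/2+pc[2]; PX=pc[2]; PS=np.pi/2+ps[2]
E
python3 - <<'E'
from plan import *
print(C(-.092,-.105,.182))
Pl().go(C(-.092,-.105,.235),PY,8.5,14).out()
E
```

```text
[ 0.48038189 -0.3255334   0.182     ]
max 3.4 cm 1.7 deg; tilt 0.08
[[8.5, [-2.04, 0.1, 2.71], [0, 1.7, 0]], [8.5, [-2.11, 0.1, 2.64], [0, 1.6, 0]], [8.5, [-2.19, 0.1, 2.59], [0, 1.7, 0]], [8.5, [-2.27, 0.1, 2.51], [0, 1.6, 0]], [8.5, [-2.33, 0.1, 2.46], [0, 1.7, 0]]]
[[8.5, [-2.4, 0.1, 2.38], [0, 1.6, 0]], [8.5, [-2.48, 0.1, 2.32], [0, 1.7, 0]], [8.5, [-2.54, 0.11, 2.24], [0, 1.6, 0]], [8.5, [-2.6, 0.1, 2.17], [0, 1.7, 0]], [8.5, [-2.66, 0.1, 2.09], [0, 1.6, 0]]]
[[8.5, [-2.72, 0.1, 2.02], [0, 1.7, 0]], [8.5, [-2.78, 0.1, 1.93], [0, 1.6, 0]], [8.5, [-2.83, 0.1, 1.86], [0, 1.7, 0]], [8.5, [-2.89, 0.1, 1.77], [0, 1.6, 0]]]
```

```bash
sed -i 's/\*100,2); a=np.round(-np.degrees(f-s.phi),1)/*100,1); a=np.round(-np.degrees(f-s.phi),1)/' plan.py
python3 - <<'E'
from plan import *
Pl().go(C(-.092,-.105,.235),PY,8.5,14).out()
E
```

```text
max 3.48 cm 1.7 deg; tilt 0.08
[[8.5, [-2.0, 0.1, 2.7], [0, 1.7, 0]], [8.5, [-2.2, 0.1, 2.7], [0, 1.6, 0]], [8.5, [-2.1, 0.1, 2.5], [0, 1.7, 0]], [8.5, [-2.3, 0.1, 2.6], [0, 1.6, 0]], [8.5, [-2.3, 0.1, 2.4], [0, 1.7, 0]]]
[[8.5, [-2.4, 0.1, 2.4], [0, 1.6, 0]], [8.5, [-2.5, 0.1, 2.3], [0, 1.7, 0]], [8.5, [-2.6, 0.1, 2.2], [0, 1.6, 0]], [8.5, [-2.6, 0.1, 2.2], [0, 1.7, 0]], [8.5, [-2.6, 0.1, 2.1], [0, 1.6, 0]]]
[[8.5, [-2.7, 0.1, 2.0], [0, 1.7, 0]], [8.5, [-2.8, 0.1, 2.0], [0, 1.6, 0]], [8.5, [-2.9, 0.1, 1.8], [0, 1.7, 0]], [8.5, [-2.8, 0.1, 1.8], [0, 1.6, 0]]]
```

Request:
carry_out(
  series=[
    [8.5,[-2.0,0.1,2.7],[0,1.7,0]],
    [8.5,[-2.2,0.1,2.7],[0,1.6,0]],
    [8.5,[-2.1,0.1,2.5],[0,1.7,0]],
    [8.5,[-2.3,0.1,2.6],[0,1.6,0]],
    [8.5,[-2.3,0.1,2.4],[0,1.7,0]],
  ],
)

```text
time: 0.6
tcp_pos: [0.2938, -0.5653, 0.2985]
eef_rot: [0.529, -0.528, 0.47, -0.469]
force: [1.4, 1.1, 0.6]
grip_width: 0.994
```

Request:
carry_out(
  series=[
    [8.5,[-2.4,0.1,2.4],[0,1.6,0]],
    [8.5,[-2.5,0.1,2.3],[0,1.7,0]],
    [8.5,[-2.6,0.1,2.2],[0,1.6,0]],
    [8.5,[-2.6,0.1,2.2],[0,1.7,0]],
    [8.5,[-2.6,0.1,2.1],[0,1.6,0]],
  ],
)

```text
time: 1.1
tcp_pos: [0.3977, -0.4316, 0.2936]
eef_rot: [0.494, -0.494, 0.506, -0.506]
force: [0.5, -0.6, -0.7]
grip_width: 0.997
```

Request:
carry_out(
  series=[
    [8.5,[-2.7,0.1,2.0],[0,1.7,0]],
    [8.5,[-2.8,0.1,2.0],[0,1.6,0]],
    [8.5,[-2.9,0.1,1.8],[0,1.7,0]],
    [8.5,[-2.8,0.1,1.8],[0,1.6,0]],
  ],
)

```text
time: 1.5
tcp_pos: [0.4811, -0.3249, 0.2896]
eef_rot: [0.464, -0.464, 0.534, -0.534]
force: [0.1, -0.5, 0.6]
grip_width: 0.993
```

```bash
cat > look.py <<'E'
from plan import *
def look(tag,boxes,extra=()):
    for n,(x,y,w,h,s) in boxes.items():
        im=optics.capture(n); cv2.imwrite(f"pics/{tag}_{n}_full.png",im)
        draw(im,n,list(extra),x,y,w,h,s,f"pics/{tag}_{n}.png")
def fingers():
    p,r,s=pose(); m=r.as_matrix()
    return [np.array([p+m[:,1]*.073-m[:,0]*.0425*s["grip_width"],p+m[:,1]*.073+m[:,0]*.0425*s["grip_width"]]),np.array([p,p+m[:,1]*.054])]
E
python3 - <<'E'
from look import *
look("a",{"top":(330,130,110,100,6),"side":(260,110,100,90,6)},fingers()+[T(pc,[[-.092,-.105,.154],[-.092,-.105,.198]])])
p,r,s=pose();print(p-[0,0,.054],C(-.092,-.105,.235),s["time"])
a=cv2.imread("pics/a_top.png");b=cv2.imread("pics/a_side.png");
c=np.zeros((600,1260,3),np.uint8);c[:600,:660]=a;c[:540,660:]=b;cv2.imwrite("pics/a.png",cv2.resize(c,(800,381)))
E
```

```text
[ 0.48379468 -0.32175209  0.23537186] [ 0.48038189 -0.3255334   0.235     ] 1.6
```

View pics/a.png

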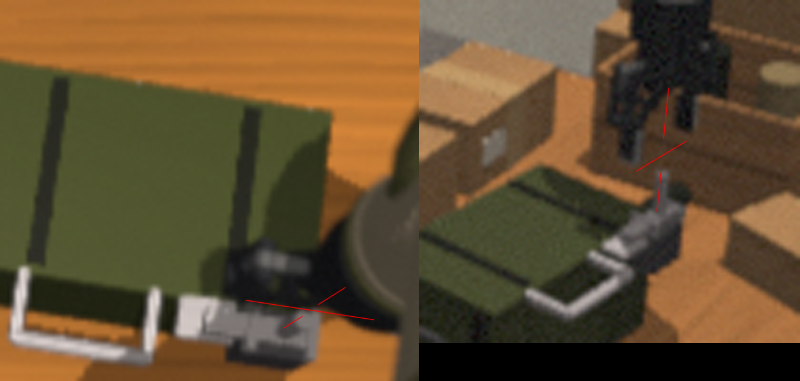

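Request:
carry_out(
  series=[
    [8.5,[0,0,0],[0,0,0]],
  ],
)

```text
time: 1.7
tcp_pos: [0.4809, -0.3256, 0.2895]
eef_rot: [0.464, -0.465, 0.533, -0.533]
force: [-0.5, -0.2, 0.2]
grip_width: 0.997
```

Run:
```python
from plan import *
P=Pl();print(P.p,P.phi,PY)
P.go(C(-.092,-.105,.190),PY,8.5,3).go(C(-.092,-.105,.179),PY,8.5,2).out()
```

```text
[ 0.48089598 -0.32556824  0.28954309] -1.7078998569796777 -1.7101467081000818
max 1.6 cm 0.1 deg; tilt 0.04
[[8.5, [0.0, 1.5, 0.0], [0, 0.0, 0]], [8.5, [0.0, 1.5, 0.0], [0, 0.1, 0]], [8.5, [0.0, 1.6, -0.1], [0, 0.0, 0]], [8.5, [0.0, 0.5, 0.0], [0, 0.0, 0]], [8.5, [0.0, 0.6, 0.0], [0, 0.0, 0]]]
```

Request:
carry_out(
  series=[
    [8.5,[0.0,1.5,0.0],[0,0,0]],
    [8.5,[0.0,1.5,0.0],[0,0,0]],
    [8.5,[0.0,1.6,0],[0,0.0,0]],
    [8.5,[0.0,0.5,0.0],[0,0.0,0]],
    [8.5,[0.0,0.4,0.0],[0,0.0,0]],
  ],
)

```text
time: 2.2
tcp_pos: [0.4798, -0.3272, 0.2346]
eef_rot: [0.463, -0.464, 0.534, -0.534]
force: [0.5, -0.7, 0.2]
grip_width: 0.991
```

Request:
carry_out(
  series=[
    [4,[0,0,0],[0,0,0]],
    [2.5,[0,0,0],[0,0,0]],
    [1,[0,0,0],[0,0,0]],
    [1,[0,0,0],[0,0,0]],
    [1,[0,0,0],[0,0,0]],
  ],
)

```text
time: 2.7
tcp_pos: [0.4806, -0.3263, 0.2352]
eef_rot: [-0.464, 0.464, -0.533, 0.534]
force: [-1.1, 0.8, 8.5]
grip_width: 0.139
```

Request:
carry_out(
  series=[
    [0.6,[0,0,0],[0,0,0]],
    [0.6,[0,0,0],[0,0,0]],
    [0.6,[0,0,0],[0,0,0]],
    [0.6,[0,0,0],[0,0,0]],
  ],
)

```text
time: 3.1
tcp_pos: [0.4807, -0.3263, 0.2353]
eef_rot: [-0.464, 0.464, -0.533, 0.534]
force: [-0.4, 1.9, 5.2]
grip_width: 0.132
```

Request:
carry_out(
  series=[
    [0.6,[0,-0.2,0],[0,0,0]],
    [0.6,[0.6,0,0],[0,0,0]],
    [0.6,[1,0,0],[0,0,0]],
    [0.6,[1,0,0],[0,0,0]],
    [0.6,[1,0,0],[0,0,0]],
  ],
)

```text
time: 3.6
tcp_pos: [0.4753, -0.3619, 0.2356]
eef_rot: [0.464, -0.464, 0.534, -0.533]
force: [5.6, 1.7, -18.8]
grip_width: 0.132
```

Request:
carry_out(
  series=[
    [0.6,[0.3,0,0],[0,0,0]],
    [0.6,[0.2,0,0],[0,0,0]],
    [0.6,[0.1,0,0],[0,0,0]],
    [0.6,[0.1,0,0],[0,0,0]],
    [0.6,[0,0,0],[0,0,0]],
  ],
)

```text
time: 4.1
tcp_pos: [0.4743, -0.369, 0.2356]
eef_rot: [0.464, -0.464, 0.534, -0.533]
force: [4.8, 0.6, -18.5]
grip_width: 0.136
```

Request:
carry_out(
  series=[
    [0.6,[0.2,0.1,0],[0,0,0]],
    [0.6,[0.2,0,0],[0,0,0]],
    [0.6,[0,0,0],[0,0,0]],
  ],
)

```text
time: 4.4
tcp_pos: [0.4743, -0.3697, 0.2355]
eef_rot: [0.465, -0.464, 0.535, -0.531]
force: [3.0, 14.5, -4.6]
grip_width: 0.134
```

Request:
carry_out(
  series=[
    [0.6,[-0.3,0,0],[0,0,0]],
    [5,[0,0,0],[0,0,0]],
    [5,[0,0,0],[0,0,0]],
    [5,[0,0,0],[0,0,0]],
    [5,[0,-2,0],[0,0,0]],
  ],
)

```text
time: 4.9
tcp_pos: [0.4734, -0.3701, 0.2546]
eef_rot: [0.463, -0.464, 0.535, -0.533]
force: [-0.3, 0.0, 1.2]
grip_width: 0.583
```

Request:
carry_out(
  series=[
    [5,[0,-3,0],[0,0,0]],
    [5,[0,-1,0],[0,0,0]],
    [5,[0,0,0],[0,0,0]],
  ],
)

```text
time: 5.2
tcp_pos: [0.4747, -0.3707, 0.2977]
eef_rot: [-0.464, 0.464, -0.532, 0.535]
force: [1.3, -0.3, -0.6]
grip_width: 0.587
```

Run:
```python
from look import *
P=Pl();print(P.p,P.phi)
P.go(C(-.127,.033,.21),PX,4.5,12).out()
look("b",{"top":(310,130,110,100,6),"side":(250,110,100,90,6)})
```

```text
[ 0.47474409 -0.37074355  0.29771018] -1.710768818189734
max 1.66 cm 7.5 deg; tilt 0.21
[[4.5, [-1.5, 0.3, -0.3], [0, -7.5, 0]], [4.5, [-1.6, 0.3, -0.1], [0, -7.5, 0]], [4.5, [-1.5, 0.2, 0.1], [0, -7.5, 0]], [4.5, [-1.6, 0.3, 0.3], [0, -7.5, 0]], [4.5, [-1.4, 0.3, 0.5], [0, -7.5, 0]]]
[[4.5, [-1.4, 0.3, 0.7], [0, -7.5, 0]], [4.5, [-1.3, 0.3, 0.9], [0, -7.5, 0]], [4.5, [-1.2, 0.2, 1.0], [0, -7.5, 0]], [4.5, [-1.0, 0.3, 1.2], [0, -7.5, 0]], [4.5, [-0.9, 0.3, 1.3], [0, -7.5, 0]]]
[[4.5, [-0.6, 0.3, 1.4], [0, -7.5, 0]], [4.5, [-0.5, 0.3, 1.5], [0, -7.5, 0]]]
```

View pics/b_side.png

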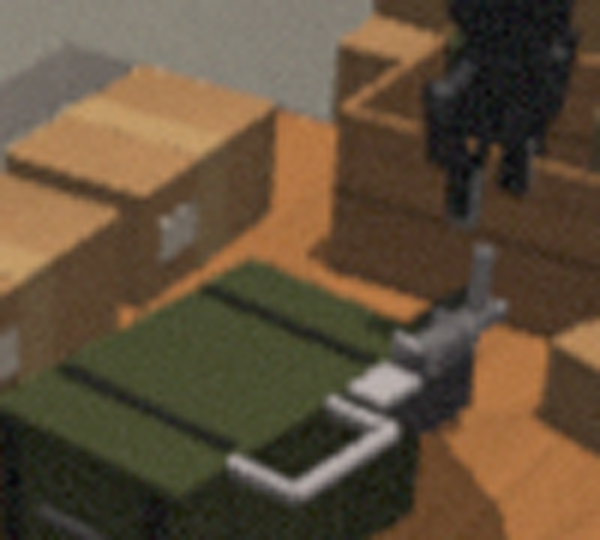

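Request:
carry_out(
  series=[
    [4.5,[-1.5,0.0,-0.3],[0,-7.5,0]],
    [4.5,[-1.6,0.0,-0.1],[0,-7.5,0]],
    [4.5,[-1.5,0.2,0.1],[0,-7.5,0]],
    [4.5,[-1.6,0.3,0.3],[0,-7.5,0]],
    [4.5,[-1.4,0.3,0.5],[0,-7.5,0]],
  ],
)

```text
time: 5.8
tcp_pos: [0.4695, -0.2916, 0.2865]
eef_rot: [0.612, -0.612, 0.355, -0.354]
force: [0.4, 0.2, -0.4]
grip_width: 0.521
```

Request:
carry_out(
  series=[
    [4.5,[-1.4,0.3,0.7],[0,-7.5,0]],
    [4.5,[-1.3,0.3,0.9],[0,-7.5,0]],
    [4.5,[-1.2,0.2,1.0],[0,-7.5,0]],
    [4.5,[-1.0,0.3,1.2],[0,-7.5,0]],
    [4.5,[-0.9,0.3,1.3],[0,-7.5,0]],
  ],
)

```text
time: 6.3
tcp_pos: [0.4652, -0.2134, 0.2726]
eef_rot: [0.694, -0.693, 0.14, -0.138]
force: [0.6, -0.9, 0.2]
grip_width: 0.528
```

Request:
carry_out(
  series=[
    [4.5,[-0.6,0.3,1.4],[0,-7.5,0]],
    [4.5,[-0.5,0.3,1.5],[0,-7.5,0]],
    [4.5,[0,0,0],[0,0,0]],
    [4.5,[0,0,0],[0,0,0]],
  ],
)

```text
time: 6.7
tcp_pos: [0.4646, -0.1834, 0.2672]
eef_rot: [0.705, -0.705, 0.051, -0.05]
force: [-0.6, -1.0, -0.3]
grip_width: 0.526
```

Run:
```python
from look import *
P=Pl();print(P.p,P.phi,loc(pc,P.p))
P.go(C(-.126,.033,.136),PX,4.5,5).out()
look("c",{"top":(310,130,110,100,6),"side":(250,110,100,90,6)},fingers()+[T(pc,[[-.124,-.043+.033,.135],[-.124,.043+.033,.135]])])
```

```text
[ 0.46456873 -0.18340951  0.26715663] -0.14236980498515803 [-0.12740086  0.03354976  0.26715663]
max 1.6 cm 0.1 deg; tilt 0.08
[[4.5, [0.0, 1.5, 0.0], [0, 0.0, 0]], [4.5, [0.1, 1.6, 0.0], [0, -0.1, 0]], [4.5, [0.0, 1.5, 0.0], [0, 0.0, 0]], [4.5, [0.0, 1.6, 0.0], [0, 0.0, 0]], [4.5, [0.0, 1.5, -0.1], [0, -0.1, 0]]]
```

View pics/c_side.png

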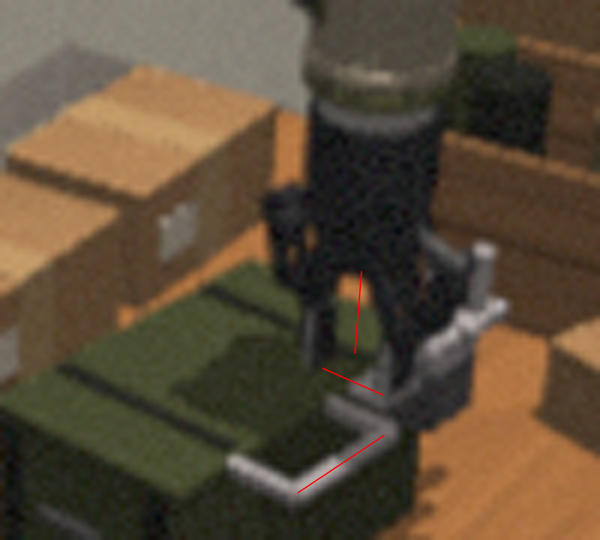

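View pics/c_top.png

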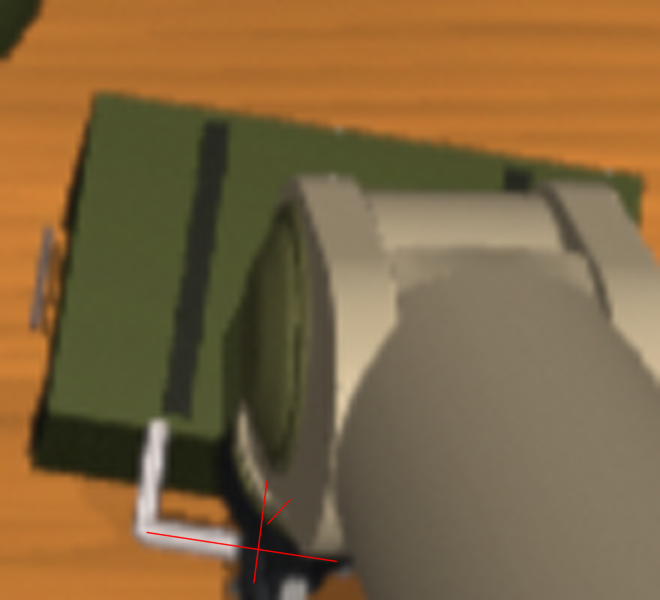

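Request:
carry_out(
  series=[
    [4.5,[0.0,1.5,0.0],[0,0,0]],
    [4.5,[0,1.6,0.0],[0,0,0]],
    [4.5,[0.0,1.5,0.0],[0,0.0,0]],
    [4.5,[0.0,1.5,0.0],[0,0.0,0]],
    [4.5,[0.0,1.3,0],[0,0,0]],
  ],
)

```text
time: 7.3
tcp_pos: [0.4648, -0.1839, 0.1931]
eef_rot: [-0.705, 0.705, -0.05, 0.05]
force: [-0.2, 0.1, -0.6]
grip_width: 0.523
```

Request:
carry_out(
  series=[
    [2,[0,0,0],[0,0,0]],
    [1,[0,0,0],[0,0,0]],
    [0.6,[0,0,0],[0,0,0]],
    [0.6,[0,0,0],[0,0,0]],
    [0.6,[0,0,0],[0,0,0]],
  ],
)

```text
time: 7.8
tcp_pos: [0.4682, -0.184, 0.1952]
eef_rot: [-0.705, 0.706, -0.047, 0.052]
force: [8.8, -3.2, -7.1]
grip_width: 0.114
```

Run:
```python
from look import *
P=Pl();print(P.p,P.phi,loc(pc,P.p),sense()["grip_width"],sense()["force"])
```

```text
[ 0.4682278  -0.18400762  0.19522597] -0.1406599982127026 [-0.12369418  0.03346569  0.19522597] 0.11426728478194816 [ 8.79099225 -3.20167296 -7.0660961 ]
```

Run:
```python
import numpy as np
t=np.r_[0,.06,np.arange(.16,1.63,.0975)];print(t[-1],len(t))
X=-20*np.cos(t);Z=20*np.sin(t);cx,cz=X[0],Z[0];r=[]
for x,z in zip(X[1:],Z[1:]):
    a,b=round(x-cx,1),round(z-cz,1);cx+=a;cz+=b;r.append([0.6,[a,-b,0],[0,0,0]])
for i in range(0,len(r),5):print(r[i:i+5])
```

```text
1.6225 18
[[0.6, [np.float64(0.0), np.float64(-1.2), 0], [0, 0, 0]], [0.6, [np.float64(0.3), np.float64(-2.0), 0], [0, 0, 0]], [0.6, [np.float64(0.4), np.float64(-1.9), 0], [0, 0, 0]], [0.6, [np.float64(0.5), np.float64(-1.9), 0], [0, 0, 0]], [0.6, [np.float64(0.8), np.float64(-1.7), 0], [0, 0, 0]]]
[[0.6, [np.float64(0.9), np.float64(-1.8), 0], [0, 0, 0]], [0.6, [np.float64(1.1), np.float64(-1.6), 0], [0, 0, 0]], [0.6, [np.float64(1.3), np.float64(-1.5), 0], [0, 0, 0]], [0.6, [np.float64(1.4), np.float64(-1.3), 0], [0, 0, 0]], [0.6, [np.float64(1.5), np.float64(-1.3), 0], [0, 0, 0]]]
[[0.6, [np.float64(1.6), np.float64(-1.0), 0], [0, 0, 0]], [0.6, [np.float64(1.8), np.float64(-0.9), 0], [0, 0, 0]], [0.6, [np.float64(1.8), np.float64(-0.8), 0], [0, 0, 0]], [0.6, [np.float64(1.8), np.float64(-0.5), 0], [0, 0, 0]], [0.6, [np.float64(1.9), np.float64(-0.4), 0], [0, 0, 0]]]
[[0.6, [np.float64(2.0), np.float64(-0.2), 0], [0, 0, 0]], [0.6, [np.float64(1.9), np.float64(0.0), 0], [0, 0, 0]]]
```

Request:
carry_out(
  series=[
    [0.6,[0.3,-1.2,0],[0,0,0]],
    [0.6,[0.3,-2.0,0],[0,0,0]],
    [0.6,[0.4,-1.9,0],[0,0,0]],
    [0.6,[0.5,-1.9,0],[0,0,0]],
    [0.6,[0.8,-1.7,0],[0,0,0]],
  ],
)

```text
time: 8.3
tcp_pos: [0.4878, -0.1869, 0.2823]
eef_rot: [-0.705, 0.705, -0.049, 0.05]
force: [5.0, -2.3, -10.0]
grip_width: 0.116
```

Request:
carry_out(
  series=[
    [0.6,[0.9,-1.8,0],[0,0,0]],
    [0.6,[1.1,-1.6,0],[0,0,0]],
    [0.6,[1.3,-1.5,0],[0,0,0]],
    [0.6,[1.4,-1.3,0],[0,0,0]],
    [0.6,[1.5,-1.3,0],[0,0,0]],
  ],
)

```text
time: 8.8
tcp_pos: [0.5453, -0.1953, 0.3563]
eef_rot: [-0.705, 0.705, -0.053, 0.047]
force: [-8.6, -0.4, -1.9]
grip_width: 0.112
```

Request:
carry_out(
  series=[
    [0.6,[1.6,-1.0,0],[0,0,0]],
    [0.6,[1.8,-0.9,0],[0,0,0]],
    [0.6,[1.8,-0.8,0],[0,0,0]],
    [0.6,[1.8,-0.5,0],[0,0,0]],
    [0.6,[1.9,-0.4,0],[0,0,0]],
  ],
)

```text
time: 9.3
tcp_pos: [0.6361, -0.2086, 0.3957]
eef_rot: [-0.704, 0.706, -0.05, 0.05]
force: [-7.5, -2.6, 6.8]
grip_width: 0.113
```

Request:
carry_out(
  series=[
    [0.6,[2.0,-0.2,0],[0,0,0]],
    [0.6,[1.7,0.0,0],[0,0,0]],
    [0.6,[0,0,0],[0,0,0]],
    [0.6,[0,0,0],[0,0,0]],
  ],
)

```text
time: 9.7
tcp_pos: [0.6751, -0.2145, 0.3966]
eef_rot: [-0.704, 0.706, -0.048, 0.052]
force: [3.0, -5.2, 4.7]
grip_width: 0.109
```

Run:
```python
from look import *
P=Pl();print(P.p,P.phi,loc(pc,P.p),sense()["grip_width"],sense()["force"])
look("d",{"top":(290,100,130,120,5),"side":(210,60,150,170,4)},[T(pc,[[.076,.126,.13],[.076,-.126,.13]])])
```

```text
[ 0.67511091 -0.21448334  0.39660286] -0.14160724533567054 [0.08541656 0.03202142 0.39660286] 0.1087064420324401 [ 3.0411517  -5.16741112  4.67867721]
```

View pics/d_side.png

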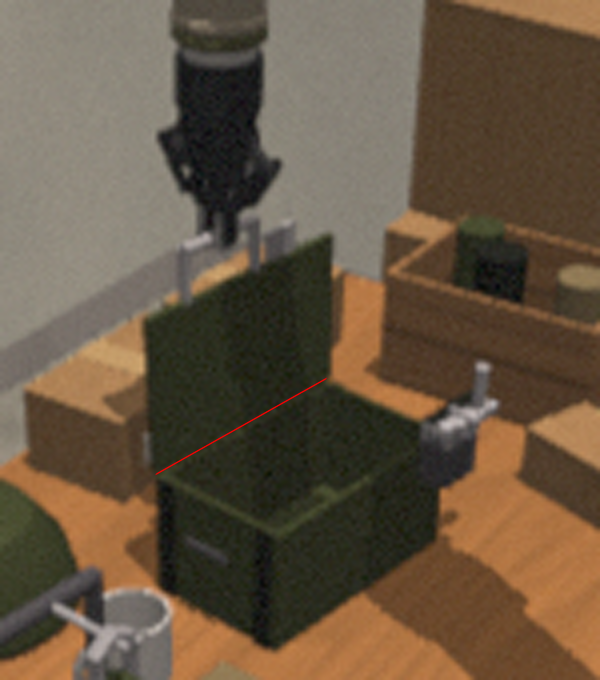

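View pics/d_top_full.png

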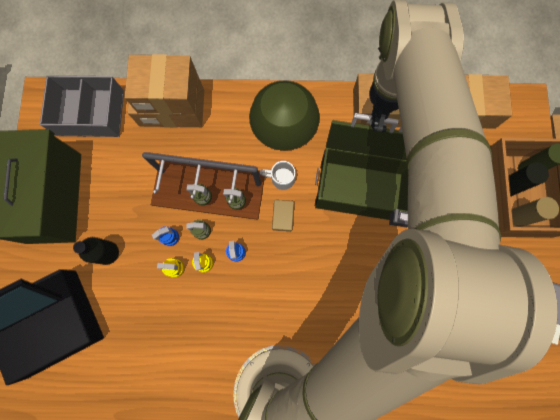

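Request:
carry_out(
  series=[
    [4.5,[0,0,0],[0,0,0]],
    [4.5,[0,0,0],[0,0,0]],
    [4.5,[0,0,0],[0,0,0]],
    [4.5,[0,-2,0],[0,0,0]],
    [4.5,[0,-3,0],[0,0,0]],
  ],
)

```text
time: 10.3
tcp_pos: [0.673, -0.2122, 0.4424]
eef_rot: [0.706, -0.705, 0.051, -0.048]
force: [0.7, -0.1, -0.4]
grip_width: 0.527
```

Run:
```python
from look import *
p,e=tri((138+125/5,146+420/5),(150+375/5,195+437/5));print("blue handle top",p,e)
P=Pl();print(P.p,P.phi)
D=np.array([.456,.242])
P.go([.60,-.15,.345],PX,6,4).go([D[0],D[1],.20],np.pi/2+.04,6,14).out()
```

```text
blue handle top [0.43941337 0.32635836 0.1069222 ] 0.0015919158912782564
[ 0.67303396 -0.21219245  0.44243825] -0.13904184933218044
max 3.21 cm 7.2 deg; tilt 0.26
[[6, [-2.0, 1.1, 1.3], [0, 0.0, 0]], [6, [-2.0, 1.1, 1.3], [0, 0.0, 0]], [6, [-2.1, 1.1, 1.3], [0, 0.0, 0]], [6, [-2.0, 1.0, 1.2], [0, 0.0, 0]], [6, [-1.4, 1.0, 2.6], [0, -7.2, 0]]]
[[6, [-1.1, 1.1, 2.8], [0, -7.1, 0]], [6, [-0.7, 1.0, 2.9], [0, -7.2, 0]], [6, [-0.3, 1.1, 3.0], [0, -7.1, 0]], [6, [0.0, 1.0, 3.0], [0, -7.2, 0]], [6, [0.4, 1.0, 2.9], [0, -7.2, 0]]]
[[6, [0.8, 1.1, 2.9], [0, -7.1, 0]], [6, [1.1, 1.0, 2.8], [0, -7.2, 0]], [6, [1.4, 1.0, 2.6], [0, -7.2, 0]], [6, [1.8, 1.1, 2.4], [0, -7.1, 0]], [6, [2.1, 1.0, 2.2], [0, -7.2, 0]]]
[[6, [2.3, 1.1, 1.8], [0, -7.1, 0]], [6, [2.5, 1.0, 1.6], [0, -7.2, 0]], [6, [2.7, 1.0, 1.3], [0, -7.2, 0]]]
```

Request:
carry_out(
  series=[
    [6,[-2.0,0,1.3],[0,0.0,0]],
    [6,[-2.0,0,1.3],[0,0.0,0]],
    [6,[-2.1,0,1.3],[0,0.0,0]],
    [6,[-2.0,0,1.2],[0,0.0,0]],
    [6,[-1.4,1.3,2.6],[0,-7.2,0]],
  ],
)

```text
time: 10.8
tcp_pos: [0.5894, -0.1237, 0.4323]
eef_rot: [-0.706, 0.708, -0.005, 0.006]
force: [0.3, -0.6, 0.2]
grip_width: 0.706
```

Request:
carry_out(
  series=[
    [6,[-1.1,1.3,2.8],[0,-7.1,0]],
    [6,[-0.7,1.3,2.9],[0,-7.2,0]],
    [6,[-0.3,1.3,3.0],[0,-7.1,0]],
    [6,[0.0,1.3,3.0],[0,-7.2,0]],
    [6,[0.4,1.3,2.9],[0,-7.2,0]],
  ],
)

```text
time: 11.3
tcp_pos: [0.5383, 0.0185, 0.3656]
eef_rot: [0.674, -0.674, -0.214, 0.215]
force: [-0.5, 0.0, -0.0]
grip_width: 0.702
```

Request:
carry_out(
  series=[
    [6,[0.8,1.3,2.9],[0,-7.1,0]],
    [6,[1.1,1.3,2.8],[0,-7.2,0]],
    [6,[1.4,1.3,2.6],[0,-7.2,0]],
    [6,[1.8,1.3,2.4],[0,-7.1,0]],
    [6,[2.1,1.3,2.2],[0,-7.2,0]],
  ],
)

```text
time: 11.8
tcp_pos: [0.4868, 0.1592, 0.3006]
eef_rot: [-0.575, 0.575, 0.411, -0.411]
force: [-0.3, 0.9, -0.9]
grip_width: 0.707
```

Request:
carry_out(
  series=[
    [6,[2.3,1.3,1.8],[0,-7.1,0]],
    [6,[2.5,1.3,1.6],[0,-7.2,0]],
    [6,[2.7,1.3,1.3],[0,-7.2,0]],
    [6,[0,0,0],[0,0,0]],
    [6,[0,0,0],[0,0,0]],
  ],
)

```text
time: 12.3
tcp_pos: [0.4565, 0.2419, 0.2617]
eef_rot: [0.49, -0.49, -0.51, 0.51]
force: [-0.2, -1.4, 0.3]
grip_width: 0.701
```

Run:
```python
from look import *
P=Pl();print(P.p,P.phi)
look("e",{"top":(138,146,160,118,5),"side":(150,175,150,135,5)},lantern(.456,.242,.04,0)+[P.p+np.array([[0,0,-.06],[0,0,-.14]])])
P.go([.456,.242,.085],np.pi/2+.04,6,6).out()
```

```text
[0.45652175 0.24193628 0.26168781] 1.6115037418452451
max 2.1 cm 0.0 deg; tilt 0.06
[[6, [0.0, 2.0, 0.0], [0, 0.0, 0]], [6, [0.0, 2.1, 0.0], [0, 0.0, 0]], [6, [0.0, 2.0, 0.0], [0, 0.0, 0]], [6, [0.0, 2.1, 0.0], [0, 0.0, 0]], [6, [0.0, 2.0, 0.0], [0, 0.0, 0]]]
[[6, [0.0, 2.1, 0.1], [0, 0.0, 0]]]
```

View pics/e_side.png

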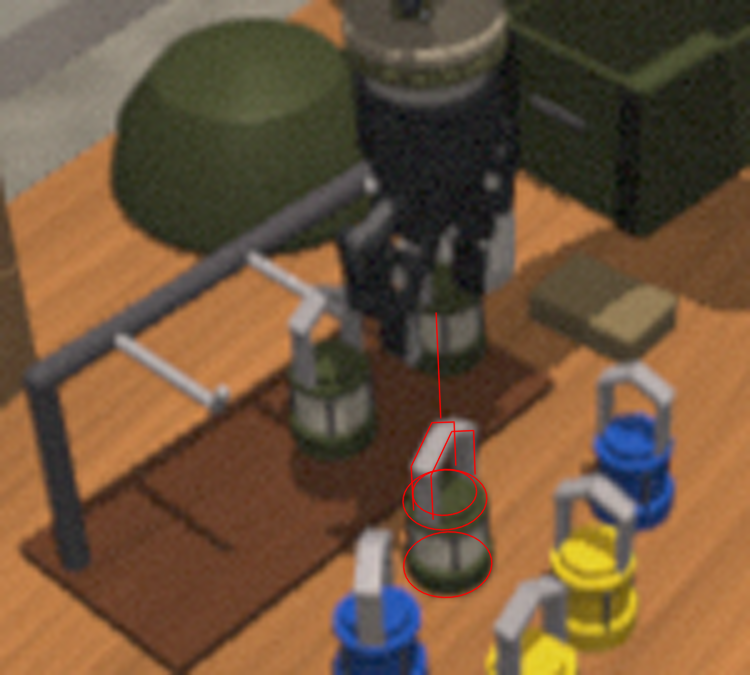

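View pics/e_top.png

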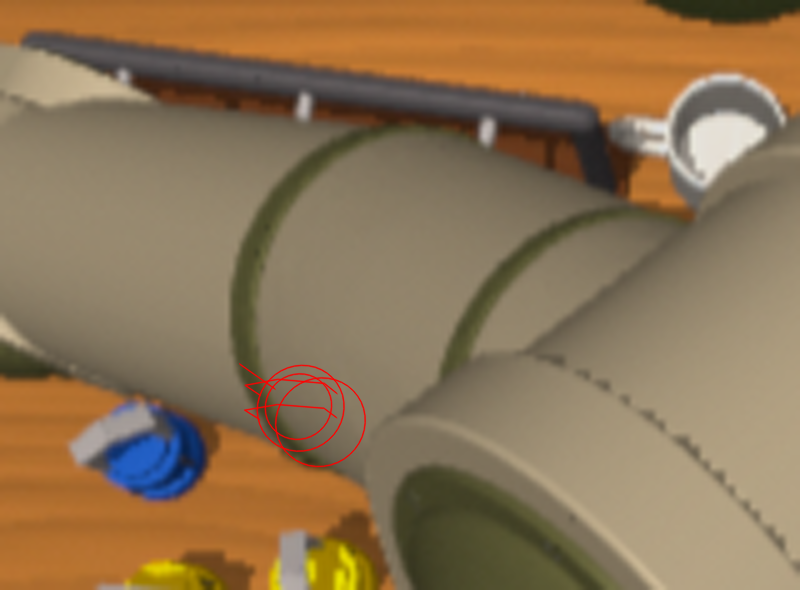

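Request:
carry_out(
  series=[
    [6,[0,2.4,0],[0,0,0]],
    [6,[0,2.6,0],[0,0,0]],
    [6,[0,2.6,0],[0,0,0]],
    [6,[0,2.6,0],[0,0,0]],
    [6,[0,2.0,0],[0,0,0]],
  ],
)

```text
time: 12.9
tcp_pos: [0.4577, 0.2402, 0.139]
eef_rot: [0.49, -0.491, -0.509, 0.509]
force: [1.4, 0.4, 0.3]
grip_width: 0.704
```

Request:
carry_out(
  series=[
    [4,[0,0,0],[0,0,0]],
    [3.5,[0,0,0],[0,0,0]],
    [3.5,[0,0,0],[0,0,0]],
    [3.5,[0,0,0],[0,0,0]],
  ],
)

```text
time: 13.3
tcp_pos: [0.4574, 0.2415, 0.1409]
eef_rot: [-0.49, 0.49, 0.51, -0.509]
force: [-0.3, -0.2, -1.6]
grip_width: 0.507
```

Run:
```python
from look import *
P=Pl()
g=P.p-[0,0,.054]
P.go([g[0],g[1],.305],P.phi,3.5,6).go(C(0,-.075,.305),PX,3.5,18).out()
print(C(0,-.075,.305))
```

```text
max 3.7 cm 5.6 deg; tilt 0.09
[[3.5, [0.0, -3.6, 0.0], [0, 0.0, 0]], [3.5, [0.0, -3.7, 0.0], [0, 0.0, 0]], [3.5, [0.0, -3.6, 0.0], [0, 0.0, 0]], [3.5, [0.0, -3.6, 0.0], [0, 0.0, 0]], [3.5, [0.0, -3.7, 0.0], [0, 0.0, 0]]]
[[3.5, [0.0, -3.6, 0.0], [0, 0.0, 0]], [3.5, [-3.1, 0.0, -0.5], [0, 5.6, 0]], [3.5, [-3.0, 0.0, -0.9], [0, 5.5, 0]], [3.5, [-2.9, 0.0, -1.1], [0, 5.6, 0]], [3.5, [-2.8, 0.0, -1.4], [0, 5.6, 0]]]
[[3.5, [-2.7, 0.0, -1.6], [0, 5.5, 0]], [3.5, [-2.4, 0.0, -2.0], [0, 5.6, 0]], [3.5, [-2.3, 0.0, -2.1], [0, 5.6, 0]], [3.5, [-2.1, 0.0, -2.4], [0, 5.6, 0]], [3.5, [-1.8, 0.0, -2.5], [0, 5.5, 0]]]
[[3.5, [-1.5, 0.0, -2.7], [0, 5.6, 0]], [3.5, [-1.3, 0.0, -2.8], [0, 5.6, 0]], [3.5, [-1.0, 0.0, -3.0], [0, 5.5, 0]], [3.5, [-0.8, 0.0, -3.1], [0, 5.6, 0]], [3.5, [-0.4, 0.0, -3.0], [0, 5.6, 0]]]
[[3.5, [-0.1, 0.0, -3.2], [0, 5.5, 0]], [3.5, [0.2, 0.0, -3.1], [0, 5.6, 0]], [3.5, [0.5, 0.0, -3.1], [0, 5.6, 0]], [3.5, [0.8, 0.0, -3.0], [0, 5.5, 0]]]
[ 0.57565708 -0.30860299  0.305     ]
```

Request:
carry_out(
  series=[
    [3.5,[0.0,-1.5,0.0],[0,0.0,0]],
    [3.5,[0.0,-3.5,0.0],[0,0.0,0]],
    [3.5,[0.0,-4.0,0.0],[0,0.0,0]],
    [3.5,[0.0,-4,0.0],[0,0.0,0]],
    [3.5,[0.0,-4.5,0.0],[0,0.0,0]],
  ],
)

```text
time: 13.8
tcp_pos: [0.4563, 0.2411, 0.3167]
eef_rot: [0.49, -0.49, -0.51, 0.51]
force: [1.5, -0.6, -2.6]
grip_width: 0.509
```

Request:
carry_out(
  series=[
    [3.5,[0.0,-4.3,0.0],[0,0.0,0]],
    [3.5,[-3.1,0.0,-0.5],[0,5.6,0]],
    [3.5,[-3.0,0.0,-0.9],[0,5.5,0]],
    [3.5,[-2.9,0.0,-1.1],[0,5.6,0]],
    [3.5,[-2.8,0.0,-1.4],[0,5.6,0]],
  ],
)

```text
time: 14.3
tcp_pos: [0.4832, 0.1181, 0.3587]
eef_rot: [-0.58, 0.58, 0.405, -0.404]
force: [0.2, -0.2, -1.9]
grip_width: 0.509
```

Request:
carry_out(
  series=[
    [3.5,[-2.7,0.0,-1.6],[0,5.5,0]],
    [3.5,[-2.4,0.0,-2.0],[0,5.6,0]],
    [3.5,[-2.3,0.0,-2.1],[0,5.6,0]],
    [3.5,[-2.1,0.0,-2.4],[0,5.6,0]],
    [3.5,[-1.8,0.0,-2.5],[0,5.5,0]],
  ],
)

```text
time: 14.8
tcp_pos: [0.5159, -0.0349, 0.3586]
eef_rot: [-0.66, 0.66, 0.253, -0.253]
force: [0.2, -0.7, -3.1]
grip_width: 0.512
```

Request:
carry_out(
  series=[
    [3.5,[-1.5,0.0,-2.7],[0,5.6,0]],
    [3.5,[-1.3,0.0,-2.8],[0,5.6,0]],
    [3.5,[-1.0,0.0,-3.0],[0,5.5,0]],
    [3.5,[-0.8,0.0,-3.1],[0,5.6,0]],
    [3.5,[-0.4,0.0,-3.0],[0,5.6,0]],
  ],
)

```text
time: 15.3
tcp_pos: [0.5486, -0.1871, 0.3586]
eef_rot: [-0.702, 0.702, 0.087, -0.086]
force: [0.3, -0.1, -2.0]
grip_width: 0.512
```

Request:
carry_out(
  series=[
    [3.5,[-0.1,0.0,-3.2],[0,5.5,0]],
    [3.5,[0.2,0.0,-3.1],[0,5.6,0]],
    [3.5,[0.5,0.0,-3.1],[0,5.6,0]],
    [3.5,[0.8,0.0,-3.0],[0,5.5,0]],
    [3.5,[0,0,0],[0,0,0]],
  ],
)

```text
time: 15.8
tcp_pos: [0.5755, -0.3131, 0.358]
eef_rot: [-0.704, 0.706, -0.051, 0.052]
force: [-0.6, 0.0, -1.8]
grip_width: 0.512
```

Request:
carry_out(
  series=[
    [3.5,[0,0,0],[0,0,0]],
  ],
)

```text
time: 15.9
tcp_pos: [0.5757, -0.3085, 0.358]
eef_rot: [0.706, -0.705, 0.049, -0.049]
force: [-0.2, 0.4, -1.7]
grip_width: 0.512
```

Run:
```python
from look import *
P=Pl();g=P.p-[0,0,.054];print(g,loc(pc,g),sense()["grip_width"])
look("f",{"top":(310,130,110,100,6),"side":(220,60,130,170,4)},lantern(g[0],g[1],P.phi-np.pi/2,g[2]-.085)+chest(pc)[:1]+[T(pc,[[.07,.12,.13],[.07,-.12,.13],[-.07,-.12,.13],[-.07,.12,.13],[.07,.12,.13]])])
P.go(C(0,-.075,.094),PX,3.5,8).out()
```

```text
[ 0.57565671 -0.30850396  0.30399232] [-1.41259176e-05 -7.49019782e-02  3.03992317e-01] 0.5124475425289253
max 2.7 cm 0.1 deg; tilt 0.03
[[3.5, [0.0, 2.6, 0.0], [0, 0.0, 0]], [3.5, [0.0, 2.6, 0.0], [0, 0.0, 0]], [3.5, [0.0, 2.7, 0.0], [0, 0.0, 0]], [3.5, [0.0, 2.6, 0.0], [0, 0.0, 0]], [3.5, [0.0, 2.6, 0.0], [0, 0.0, 0]]]
[[3.5, [0.0, 2.6, 0.0], [0, 0.1, 0]], [3.5, [0.0, 2.7, 0.0], [0, 0.0, 0]], [3.5, [0.0, 2.6, 0.0], [0, 0.0, 0]]]
```

View pics/f_side.png

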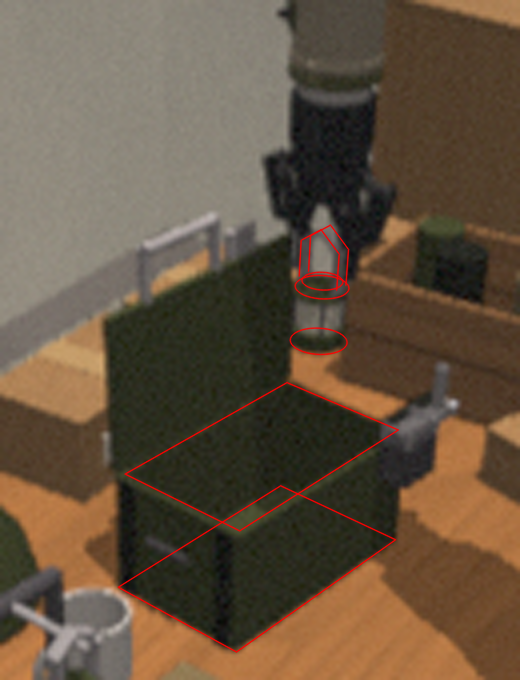

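Request:
carry_out(
  series=[
    [3.5,[0.0,3,0.0],[0,0.0,0]],
    [3.5,[0.0,4,0.0],[0,0.0,0]],
    [3.5,[0.0,4,0.0],[0,0.0,0]],
    [3.5,[0.0,4,0.0],[0,0.0,0]],
    [3.5,[0.0,3,0.0],[0,0.0,0]],
  ],
)

```text
time: 16.5
tcp_pos: [0.5756, -0.3066, 0.1761]
eef_rot: [0.706, -0.705, 0.048, -0.047]
force: [0.7, -0.0, -2.3]
grip_width: 0.51
```

Request:
carry_out(
  series=[
    [3.5,[0.0,1.5,0.0],[0,0,0]],
    [3.5,[0.0,0.8,0.0],[0,0.0,0]],
    [3.5,[0.0,0.4,0.0],[0,0.0,0]],
    [3.5,[0,0,0],[0,0,0]],
  ],
)

```text
time: 16.9
tcp_pos: [0.5767, -0.3082, 0.1518]
eef_rot: [-0.705, 0.706, -0.048, 0.049]
force: [0.2, -0.7, -1.7]
grip_width: 0.511
```

Request:
carry_out(
  series=[
    [3.5,[0,0.2,0],[0,0,0]],
    [3.5,[0,0.1,0],[0,0,0]],
    [3.5,[0,0,0],[0,0,0]],
  ],
)

```text
time: 17.2
tcp_pos: [0.5762, -0.3084, 0.1484]
eef_rot: [-0.705, 0.706, -0.048, 0.049]
force: [-0.2, -0.2, -1.6]
grip_width: 0.503
```

Request:
carry_out(
  series=[
    [3.5,[0,0.1,0],[0,0,0]],
    [3.5,[0,0.1,0],[0,0,0]],
    [3.5,[0,0,0],[0,0,0]],
  ],
)

```text
time: 17.5
tcp_pos: [0.5765, -0.3084, 0.1467]
eef_rot: [-0.705, 0.706, -0.048, 0.049]
force: [-0.3, 0.2, 5.7]
grip_width: 0.511
```

Request:
carry_out(
  series=[
    [6,[0,0,0],[0,0,0]],
    [6,[0,0,0],[0,0,0]],
    [6,[0,0,0],[0,0,0]],
    [6,[0,-2,0],[0,0,0]],
    [6,[0,-4,0],[0,0,0]],
  ],
)

```text
time: 18.0
tcp_pos: [0.5748, -0.3076, 0.2036]
eef_rot: [0.706, -0.705, 0.05, -0.047]
force: [0.3, -0.2, 0.3]
grip_width: 0.7
```

Request:
carry_out(
  series=[
    [6,[0,-4,0],[0,0,0]],
    [6,[0,-4,0],[0,0,0]],
    [6,[0,-1,0],[0,0,0]],
    [6,[0,0,0],[0,0,0]],
  ],
)

```text
time: 18.4
tcp_pos: [0.5767, -0.3085, 0.2978]
eef_rot: [-0.705, 0.706, -0.048, 0.05]
force: [0.3, -1.0, 0.0]
grip_width: 0.704
```

Run:
```python
from look import *
P=Pl();g=P.p-[0,0,.054];print(g,loc(pc,g),sense()["grip_width"])
look("g",{"top":(310,130,110,100,6),"side":(220,60,130,170,4)},lantern(*C(0,-.075,0)[:2],pc[2]-np.pi/2,.008))
print(S(0,0.001,.14))
P.go(S(0.0,.001,.23),PS,6.5,19).out()
```

```text
[ 0.5766836  -0.30848667  0.24377911] [ 0.00100041 -0.07474222  0.24377911] 0.7044486649561761
[0.54764938 0.23515056 0.14      ]
max 2.93 cm 4.8 deg; tilt 0.2
[[6.5, [-0.5, 0.1, 2.8], [0, -4.8, 0]], [6.5, [-0.4, 0.0, 2.9], [0, -4.8, 0]], [6.5, [0.0, 0.1, 2.8], [0, -4.7, 0]], [6.5, [0.1, 0.1, 2.9], [0, -4.8, 0]], [6.5, [0.5, 0.1, 2.8], [0, -4.8, 0]]]
[[6.5, [0.6, 0.0, 2.8], [0, -4.8, 0]], [6.5, [0.9, 0.1, 2.7], [0, -4.8, 0]], [6.5, [1.1, 0.1, 2.7], [0, -4.7, 0]], [6.5, [1.3, 0.1, 2.5], [0, -4.8, 0]], [6.5, [1.5, 0.0, 2.5], [0, -4.8, 0]]]
[[6.5, [1.7, 0.1, 2.3], [0, -4.8, 0]], [6.5, [1.9, 0.1, 2.1], [0, -4.8, 0]], [6.5, [2.1, 0.0, 2.0], [0, -4.7, 0]], [6.5, [2.2, 0.1, 1.8], [0, -4.8, 0]], [6.5, [2.4, 0.1, 1.6], [0, -4.8, 0]]]
[[6.5, [2.5, 0.1, 1.4], [0, -4.8, 0]], [6.5, [2.6, 0.0, 1.2], [0, -4.8, 0]], [6.5, [2.7, 0.1, 0.9], [0, -4.7, 0]], [6.5, [2.8, 0.1, 0.8], [0, -4.8, 0]]]
```

View pics/g_side.png

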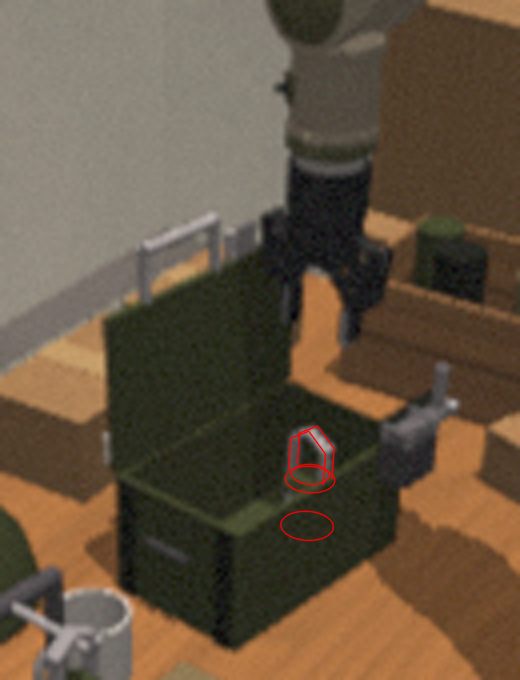

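View pics/g_side_full.png

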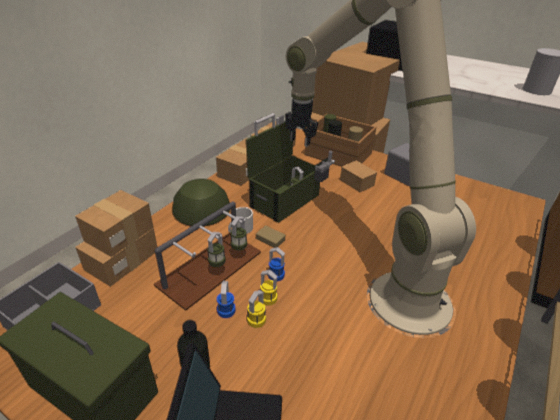

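Request:
carry_out(
  series=[
    [6.5,[-0.5,0,2.8],[0,-4.8,0]],
    [6.5,[-0.4,0.0,2.9],[0,-4.8,0]],
    [6.5,[0.0,0,2.8],[0,-4.7,0]],
    [6.5,[0.1,0,2.9],[0,-4.8,0]],
    [6.5,[0.5,0,2.8],[0,-4.8,0]],
  ],
)

```text
time: 19.0
tcp_pos: [0.5685, -0.1631, 0.2952]
eef_rot: [0.7, -0.7, -0.1, 0.101]
force: [0.6, -0.6, 0.7]
grip_width: 0.759
```

Request:
carry_out(
  series=[
    [6.5,[0.6,0.0,2.8],[0,-4.8,0]],
    [6.5,[0.9,0,2.7],[0,-4.8,0]],
    [6.5,[1.1,0.1,2.7],[0,-4.7,0]],
    [6.5,[1.3,0.1,2.5],[0,-4.8,0]],
    [6.5,[1.5,0.0,2.5],[0,-4.8,0]],
  ],
)

```text
time: 19.5
tcp_pos: [0.5603, -0.0197, 0.2938]
eef_rot: [-0.664, 0.664, 0.244, -0.244]
force: [-0.3, 0.2, -0.5]
grip_width: 0.76
```

Request:
carry_out(
  series=[
    [6.5,[1.7,0.1,2.3],[0,-4.8,0]],
    [6.5,[1.9,0.1,2.1],[0,-4.8,0]],
    [6.5,[2.1,0.0,2.0],[0,-4.7,0]],
    [6.5,[2.2,0.1,1.8],[0,-4.8,0]],
    [6.5,[2.4,0.1,1.6],[0,-4.8,0]],
  ],
)

```text
time: 20.0
tcp_pos: [0.5523, 0.1233, 0.29]
eef_rot: [-0.599, 0.599, 0.376, -0.376]
force: [0.7, -0.4, -0.0]
grip_width: 0.76
```

Request:
carry_out(
  series=[
    [6.5,[2.5,0.1,1.4],[0,-4.8,0]],
    [6.5,[2.6,0.0,1.2],[0,-4.8,0]],
    [6.5,[2.7,0.1,0.9],[0,-4.7,0]],
    [6.5,[2.8,0.1,0.8],[0,-4.8,0]],
    [6.5,[0,0,0],[0,0,0]],
  ],
)

```text
time: 20.5
tcp_pos: [0.545, 0.2413, 0.2873]
eef_rot: [0.528, -0.527, -0.472, 0.47]
force: [-0.2, -0.2, 0.2]
grip_width: 0.761
```

Request:
carry_out(
  series=[
    [6.5,[0,0,0],[0,0,0]],
  ],
)

```text
time: 20.6
tcp_pos: [0.5459, 0.2371, 0.2867]
eef_rot: [0.529, -0.529, -0.469, 0.469]
force: [0.1, -1.1, -0.5]
grip_width: 0.765
```

Run:
```python
from look import *
P=Pl();g=P.p-[0,0,.054];print(g,loc(ps,g),P.phi-PS)
f=fingers()
look("i",{"top":(138,146,160,118,5),"side":(150,165,150,135,5)},lantern(*S(0,.001,0)[:2],ps[2],.055)+lantern(*S(0,-.099,0)[:2],ps[2],.055)+[g+np.array([[0,0,0],[0,0,-.1]])])
P.go(S(0.0,.001,.139),PS,6.5,5).out()
```

```text
[0.54592506 0.2370927  0.23270677] [-0.0019507   0.00271463  0.23270677] 0.003250544966973745
max 1.9 cm 0.1 deg; tilt 0.02
[[6.5, [0.0, 1.9, 0.0], [0, 0.0, 0]], [6.5, [-0.1, 1.8, -0.1], [0, 0.1, 0]], [6.5, [0.0, 1.9, 0.0], [0, 0.0, 0]], [6.5, [0.0, 1.9, -0.1], [0, 0.0, 0]], [6.5, [-0.1, 1.9, 0.0], [0, 0.1, 0]]]
```

View pics/i_side.png

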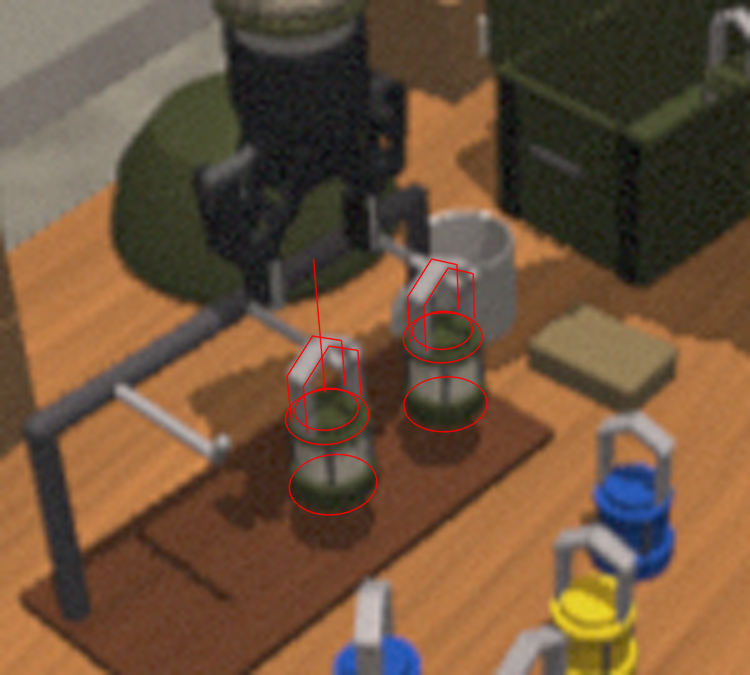

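Request:
carry_out(
  series=[
    [6.5,[-0.1,1.7,0.0],[0,0.0,0]],
    [6.5,[0,2.2,0],[0,0,0]],
    [6.5,[0.0,2.2,0.0],[0,0.0,0]],
    [6.5,[0.0,2,0],[0,0.0,0]],
    [6.5,[0,1.2,0.0],[0,0,0]],
  ],
)

```text
time: 21.2
tcp_pos: [0.5465, 0.2333, 0.1925]
eef_rot: [-0.53, 0.53, 0.467, -0.468]
force: [0.2, -0.8, -0.5]
grip_width: 0.762
```

Request:
carry_out(
  series=[
    [5,[0,0,0],[0,0,0]],
    [3.5,[0,0,0],[0,0,0]],
    [3.5,[0,0,0],[0,0,0]],
    [3.5,[0,0,0],[0,0,0]],
  ],
)

```text
time: 21.6
tcp_pos: [0.5468, 0.2348, 0.1946]
eef_rot: [-0.53, 0.53, 0.468, -0.468]
force: [0.1, 0.3, -0.5]
grip_width: 0.517
```

Run:
```python
from look import *
P=Pl();g=P.p-[0,0,.054];print(g,loc(ps,g),P.phi-PS,sense()["grip_width"],sense()["force"])
look("j",{"side":(150,165,150,135,5)})
```

```text
[0.5468428  0.23476977 0.14059575] [-0.00075345  0.00052264  0.14059575] -0.00024421682669606426 0.5165706904251561 [ 0.07426251  0.29507515 -0.54512035]
```

View pics/j_side.png

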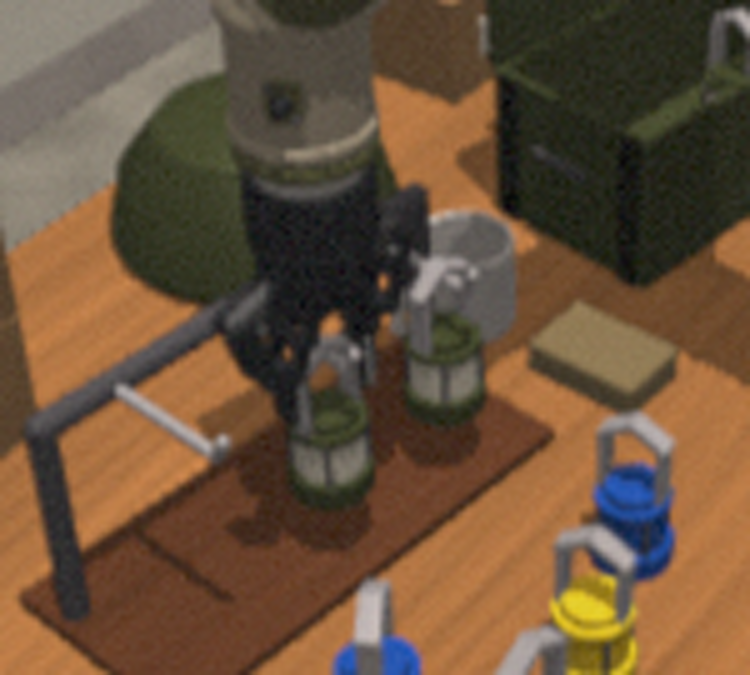

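Request:
carry_out(
  series=[
    [3.5,[0,-0.7,0],[0,0,0]],
    [3.5,[0,-1,0],[0,0,0]],
    [3.5,[0,-1,0],[0,0,0]],
    [3.5,[0,-0.1,0],[0,0,0]],
    [3.5,[0,0,0],[0,0,0]],
  ],
)

```text
time: 22.15
tcp_pos: [0.5467, 0.2347, 0.2225]
eef_rot: [-0.53, 0.53, 0.468, -0.468]
force: [0.5, 0.4, -3.3]
grip_width: 0.513
```

Request:
carry_out(
  series=[
    [3.5,[0,0,0.8],[0,0,0]],
    [3.5,[0,0,1.2],[0,0,0]],
    [3.5,[0,0,1.2],[0,0,0]],
    [3.5,[0,0,1.2],[0,0,0]],
    [3.5,[0,0,1.0],[0,0,0]],
  ],
)

```text
time: 22.65
tcp_pos: [0.4914, 0.2417, 0.2218]
eef_rot: [0.53, -0.53, -0.468, 0.469]
force: [-0.4, 0.5, -2.3]
grip_width: 0.51
```

Request:
carry_out(
  series=[
    [3.5,[0,0,1.4],[0,0,0]],
    [3.5,[0,0,0.6],[0,0,0]],
    [3.5,[0,-2,0],[0,0,0]],
    [3.5,[0,-4,0],[0,0,0]],
    [3.5,[0,-4,0],[0,0,0]],
  ],
)

```text
time: 23.15
tcp_pos: [0.4724, 0.2439, 0.3226]
eef_rot: [0.53, -0.529, -0.468, 0.469]
force: [0.8, 0.7, -2.4]
grip_width: 0.511
```

Request:
carry_out(
  series=[
    [3.5,[0,-3.5,0],[0,0,0]],
    [3.5,[0,-0.5,0],[0,0,0]],
    [3.5,[0,0,0],[0,0,0]],
  ],
)

```text
time: 23.45
tcp_pos: [0.4732, 0.2438, 0.3626]
eef_rot: [-0.53, 0.531, 0.469, -0.467]
force: [0.9, -1.2, -1.5]
grip_width: 0.514
```

Run:
```python
from look import *
P=Pl();g=P.p-[0,0,.054];print(g,sense()["grip_width"])
look("l",{"side":(150,165,150,135,5)})
P.go(C(0,.0,.30),PX,3.5,17).out()
```

```text
[0.4731685  0.24383712 0.30856326] 0.5135103084536894
max 2.94 cm 5.4 deg; tilt 0.13
[[3.5, [-2.7, 0.1, -1.0], [0, 5.3, 0]], [3.5, [-2.6, 0.0, -1.3], [0, 5.4, 0]], [3.5, [-2.5, 0.1, -1.5], [0, 5.3, 0]], [3.5, [-2.3, 0.0, -1.7], [0, 5.4, 0]], [3.5, [-2.2, 0.1, -1.9], [0, 5.3, 0]]]
[[3.5, [-1.9, 0.0, -2.1], [0, 5.4, 0]], [3.5, [-1.8, 0.1, -2.3], [0, 5.3, 0]], [3.5, [-1.5, 0.0, -2.5], [0, 5.4, 0]], [3.5, [-1.3, 0.1, -2.5], [0, 5.3, 0]], [3.5, [-1.1, 0.0, -2.7], [0, 5.4, 0]]]
[[3.5, [-0.8, 0.1, -2.8], [0, 5.3, 0]], [3.5, [-0.5, 0.0, -2.9], [0, 5.3, 0]], [3.5, [-0.3, 0.1, -2.8], [0, 5.4, 0]], [3.5, [0.0, 0.0, -2.9], [0, 5.3, 0]], [3.5, [0.2, 0.1, -2.9], [0, 5.4, 0]]]
[[3.5, [0.6, 0.0, -2.8], [0, 5.3, 0]], [3.5, [0.8, 0.1, -2.8], [0, 5.4, 0]]]
```

View pics/l_side_full.png

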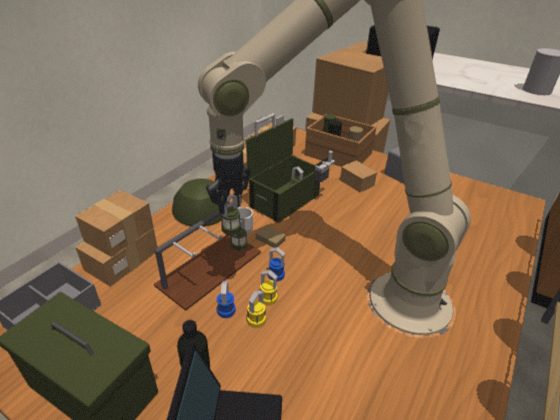

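Request:
carry_out(
  series=[
    [3.5,[-2.7,0.1,-1.0],[0,5.3,0]],
    [3.5,[-2.6,0.0,-1.3],[0,5.4,0]],
    [3.5,[-2.5,0.1,-1.5],[0,5.3,0]],
    [3.5,[-2.3,0.0,-1.7],[0,5.4,0]],
    [3.5,[-2.2,0.1,-1.9],[0,5.3,0]],
  ],
)

```text
time: 24.0
tcp_pos: [0.5059, 0.1016, 0.357]
eef_rot: [0.625, -0.624, -0.331, 0.333]
force: [0.2, -0.4, -1.9]
grip_width: 0.511
```

Request:
carry_out(
  series=[
    [3.5,[-1.9,0.0,-2.1],[0,5.4,0]],
    [3.5,[-1.8,0.1,-2.3],[0,5.3,0]],
    [3.5,[-1.5,0.0,-2.5],[0,5.4,0]],
    [3.5,[-1.3,0.1,-2.5],[0,5.3,0]],
    [3.5,[-1.1,0.0,-2.7],[0,5.4,0]],
  ],
)

```text
time: 24.5
tcp_pos: [0.5389, -0.0383, 0.3547]
eef_rot: [0.685, -0.684, -0.177, 0.179]
force: [0.4, 0.2, -3.1]
grip_width: 0.51
```

Request:
carry_out(
  series=[
    [3.5,[-0.8,0.1,-2.8],[0,5.3,0]],
    [3.5,[-0.5,0.0,-2.9],[0,5.3,0]],
    [3.5,[-0.3,0.1,-2.8],[0,5.4,0]],
    [3.5,[0.0,0.0,-2.9],[0,5.3,0]],
    [3.5,[0.2,0.1,-2.9],[0,5.4,0]],
  ],
)

```text
time: 25.0
tcp_pos: [0.5721, -0.1791, 0.3516]
eef_rot: [0.707, -0.707, -0.014, 0.017]
force: [-0.2, 0.1, -3.0]
grip_width: 0.507
```

Request:
carry_out(
  series=[
    [3.5,[0.6,0.0,-2.8],[0,5.3,0]],
    [3.5,[0.8,0.1,-2.8],[0,5.4,0]],
    [3.5,[0,0,0],[0,0,0]],
    [3.5,[0,0,0],[0,0,0]],
  ],
)

```text
time: 25.4
tcp_pos: [0.586, -0.2342, 0.3505]
eef_rot: [0.706, -0.705, 0.051, -0.048]
force: [-0.2, 0.8, -2.3]
grip_width: 0.508
```

Run:
```python
from look import *
P=Pl();g=P.p-[0,0,.054];print(g,P.p,loc(pc,g),P.phi-PX)
look("m",{"side":(220,60,130,170,4)},lantern(g[0],g[1],P.phi-np.pi/2,g[2]-.085))
P.go(C(0,0,.097),PX,3.5,8).out()
```

```text
[ 0.58596933 -0.23421887  0.29645466] [ 0.58596933 -0.23421887  0.35045466] [-1.19658713e-04  9.54460117e-05  2.96454665e-01] -0.00032659438390172935
max 2.5 cm 0.0 deg; tilt 0.22
[[3.5, [0.0, 2.5, 0.0], [0, 0.0, 0]], [3.5, [0.0, 2.5, 0.0], [0, 0.0, 0]], [3.5, [0.0, 2.5, 0.0], [0, 0.0, 0]], [3.5, [0.0, 2.5, 0.0], [0, 0.0, 0]], [3.5, [0.0, 2.5, 0.0], [0, 0.0, 0]]]
[[3.5, [0.0, 2.5, 0.0], [0, 0.0, 0]], [3.5, [0.0, 2.5, 0.0], [0, 0.0, 0]], [3.5, [0.0, 2.4, 0.0], [0, 0.0, 0]]]
```

View pics/m_side.png

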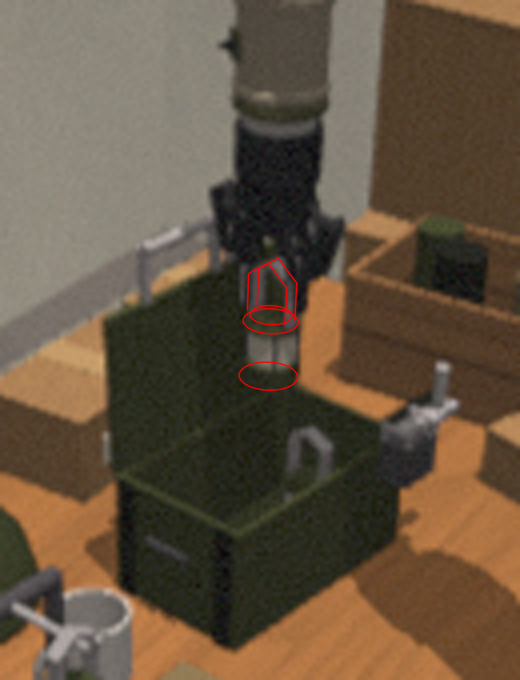

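Request:
carry_out(
  series=[
    [3.5,[0.0,3,0.0],[0,0.0,0]],
    [3.5,[0.0,4,0.0],[0,0.0,0]],
    [3.5,[0.0,4,0.0],[0,0.0,0]],
    [3.5,[0.0,4,0.0],[0,0.0,0]],
    [3.5,[0.0,2.5,0.0],[0,0.0,0]],
  ],
)

```text
time: 25.95
tcp_pos: [0.5853, -0.2322, 0.1746]
eef_rot: [0.706, -0.705, 0.05, -0.047]
force: [0.4, -0.6, -1.4]
grip_width: 0.514
```

Request:
carry_out(
  series=[
    [3.5,[0.0,1.5,0.0],[0,0,0]],
    [3.5,[0.0,0.8,0.0],[0,0.0,0]],
    [3.5,[0.0,0.3,0.0],[0,0.0,0]],
    [3.5,[0,0.2,0],[0,0,0]],
    [3.5,[0,0,0],[0,0,0]],
  ],
)

```text
time: 26.45
tcp_pos: [0.5871, -0.2341, 0.1508]
eef_rot: [-0.705, 0.706, -0.049, 0.05]
force: [0.2, 0.0, -1.8]
grip_width: 0.51
```

Request:
carry_out(
  series=[
    [3.5,[0,0.2,0],[0,0,0]],
    [3.5,[0,0.1,0],[0,0,0]],
    [3.5,[0,0.1,0],[0,0,0]],
    [3.5,[0,0,0],[0,0,0]],
  ],
)

```text
time: 26.85
tcp_pos: [0.5868, -0.2345, 0.1466]
eef_rot: [-0.705, 0.706, -0.049, 0.05]
force: [-2.0, -0.1, 3.6]
grip_width: 0.506
```

Request:
carry_out(
  series=[
    [6,[0,0,0],[0,0,0]],
    [6,[0,0,0],[0,0,0]],
    [6,[0,0,0],[0,0,0]],
    [6,[0,-2,0],[0,0,0]],
    [6,[0,-4,0],[0,0,0]],
  ],
)

```text
time: 27.35
tcp_pos: [0.5854, -0.2335, 0.2038]
eef_rot: [0.706, -0.705, 0.051, -0.047]
force: [2.0, 0.0, -0.8]
grip_width: 0.703
```

Request:
carry_out(
  series=[
    [6,[0,-4,0],[0,0,0]],
    [6,[0,-4,0],[0,0,0]],
    [6,[0,-1,0],[0,0,0]],
    [6,[0,0,0],[0,0,0]],
  ],
)

```text
time: 27.75
tcp_pos: [0.5872, -0.2342, 0.2978]
eef_rot: [-0.705, 0.706, -0.048, 0.051]
force: [-0.3, 0.2, -0.9]
grip_width: 0.705
```

Run:
```python
from look import *
P=Pl();g=P.p-[0,0,.054];print(g,loc(pc,g),sense()["grip_width"])
look("n",{"side":(220,60,130,170,4)},lantern(*C(0,-.075,0)[:2],pc[2]-np.pi/2,.008)+lantern(*C(0,0,0)[:2],pc[2]-np.pi/2,.008))
P.go(S(0.0,-.0995,.23),PS,6.5,16).out()
```

```text
[ 0.58722116 -0.23421459  0.24375597] [0.00111944 0.00027356 0.24375597] 0.7045787197890605
max 2.4 cm 5.7 deg; tilt 0.21
[[6.5, [-0.6, 0.1, 2.2], [0, -5.7, 0]], [6.5, [-0.5, 0.1, 2.3], [0, -5.7, 0]], [6.5, [-0.1, 0.1, 2.4], [0, -5.6, 0]], [6.5, [0.0, 0.0, 2.3], [0, -5.7, 0]], [6.5, [0.3, 0.1, 2.3], [0, -5.7, 0]]]
[[6.5, [0.5, 0.1, 2.3], [0, -5.7, 0]], [6.5, [0.7, 0.1, 2.2], [0, -5.7, 0]], [6.5, [0.9, 0.1, 2.2], [0, -5.7, 0]], [6.5, [1.2, 0.1, 2.0], [0, -5.6, 0]], [6.5, [1.3, 0.1, 1.9], [0, -5.7, 0]]]
[[6.5, [1.5, 0.0, 1.8], [0, -5.7, 0]], [6.5, [1.7, 0.1, 1.6], [0, -5.7, 0]], [6.5, [1.9, 0.1, 1.4], [0, -5.7, 0]], [6.5, [1.9, 0.1, 1.2], [0, -5.6, 0]], [6.5, [2.1, 0.1, 1.1], [0, -5.7, 0]]]
[[6.5, [2.2, 0.1, 0.8], [0, -5.7, 0]]]
```

View pics/n_side.png

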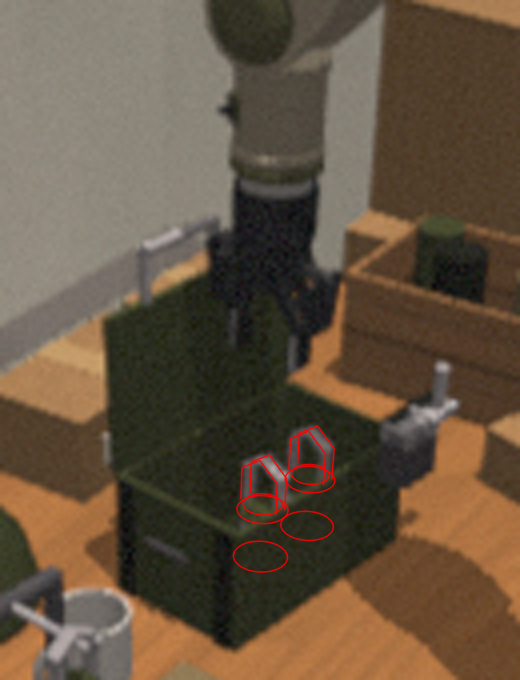

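Both lanterns stand upright at slots −75 and 0. On to peg1.

Request:
carry_out(
  series=[
    [6.5,[-0.6,0,2.2],[0,-5.7,0]],
    [6.5,[-0.5,0,2.3],[0,-5.7,0]],
    [6.5,[-0.1,0,2.4],[0,-5.6,0]],
    [6.5,[0.0,0.0,2.3],[0,-5.7,0]],
    [6.5,[0.3,0.1,2.3],[0,-5.7,0]],
  ],
)

```text
time: 28.3
tcp_pos: [0.5697, -0.1176, 0.2928]
eef_rot: [0.696, -0.695, -0.126, 0.128]
force: [0.8, -1.0, -0.1]
grip_width: 0.762
```

Request:
carry_out(
  series=[
    [6.5,[0.5,0.1,2.3],[0,-5.7,0]],
    [6.5,[0.7,0.1,2.2],[0,-5.7,0]],
    [6.5,[0.9,0.1,2.2],[0,-5.7,0]],
    [6.5,[1.2,0.1,2.0],[0,-5.6,0]],
    [6.5,[1.3,0.1,1.9],[0,-5.7,0]],
  ],
)

```text
time: 28.8
tcp_pos: [0.5529, -0.0022, 0.2878]
eef_rot: [0.644, -0.643, -0.293, 0.295]
force: [0.2, 0.2, 0.5]
grip_width: 0.762
```

Request:
carry_out(
  series=[
    [6.5,[1.5,0.0,1.8],[0,-5.7,0]],
    [6.5,[1.7,0.1,1.6],[0,-5.7,0]],
    [6.5,[1.9,0.1,1.4],[0,-5.7,0]],
    [6.5,[1.9,0.1,1.2],[0,-5.6,0]],
    [6.5,[2.1,0.1,1.1],[0,-5.7,0]],
  ],
)

```text
time: 29.3
tcp_pos: [0.5365, 0.1128, 0.2838]
eef_rot: [0.552, -0.551, -0.442, 0.443]
force: [0.2, 0.4, 0.4]
grip_width: 0.766
```

Request:
carry_out(
  series=[
    [6.5,[2.2,0.1,0.8],[0,-5.7,0]],
    [6.5,[0,0,0],[0,0,0]],
    [6.5,[0,0,0],[0,0,0]],
  ],
)

```text
time: 29.6
tcp_pos: [0.5338, 0.1354, 0.2832]
eef_rot: [0.531, -0.529, -0.467, 0.469]
force: [-0.3, -0.8, 0.7]
grip_width: 0.761
```

Run:
```python
from look import *
P=Pl();g=P.p-[0,0,.054];print(g,loc(ps,g),P.phi-PS)
look("p",{"side":(150,165,150,135,5)},lantern(*S(0,-.0995,0)[:2],ps[2],.055))
P.go(S(0.0,-.0995,.14),PS,6.5,5).out()
```

```text
[0.53377926 0.13540593 0.22924268] [-0.0014618  -0.09969376  0.22924268] 4.5042199223965795e-05
max 1.8 cm 0.0 deg; tilt 0.17
[[6.5, [0.0, 1.8, 0.0], [0, 0.0, 0]], [6.5, [0.0, 1.8, -0.1], [0, 0.0, 0]], [6.5, [0.0, 1.8, 0.0], [0, 0.0, 0]], [6.5, [0.0, 1.7, 0.0], [0, 0.0, 0]], [6.5, [0.0, 1.8, 0.0], [0, 0.0, 0]]]
```

View pics/p_side.png

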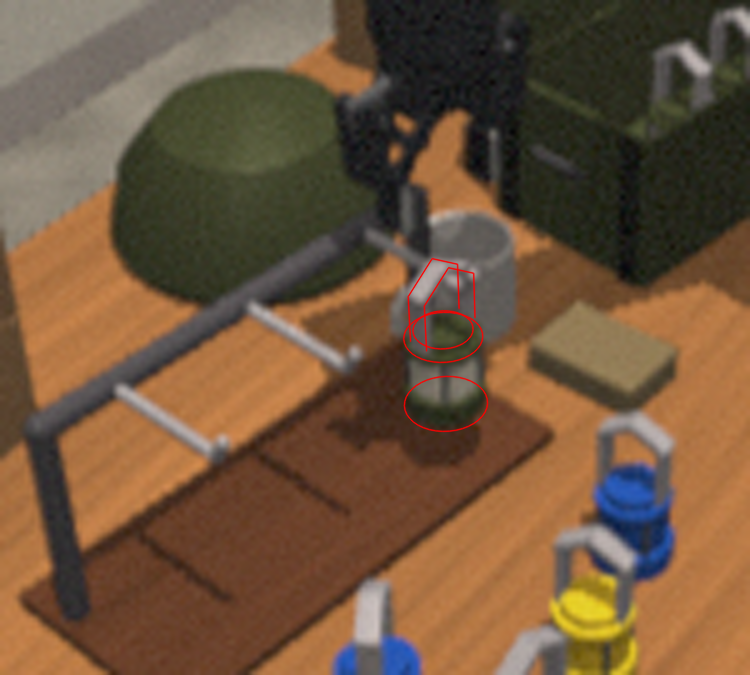

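Request:
carry_out(
  series=[
    [6.5,[0,1.7,-0.1],[0,0.0,0]],
    [6.5,[0,2.2,0],[0,0,0]],
    [6.5,[0.0,2.2,0.0],[0,0.0,0]],
    [6.5,[0.0,1.8,0],[0,0.0,0]],
    [6.5,[0,1.0,0.0],[0,0,0]],
  ],
)

```text
time: 30.15
tcp_pos: [0.535, 0.1338, 0.194]
eef_rot: [0.531, -0.53, -0.467, 0.468]
force: [-0.0, 0.8, 0.1]
grip_width: 0.76
```

Request:
carry_out(
  series=[
    [5,[0,0,0],[0,0,0]],
    [3.5,[0,0,0],[0,0,0]],
    [3.5,[0,0,0],[0,0,0]],
    [3.5,[0,0,0],[0,0,0]],
  ],
)

```text
time: 30.55
tcp_pos: [0.5356, 0.1353, 0.1964]
eef_rot: [-0.53, 0.53, 0.468, -0.468]
force: [-0.6, -0.5, -2.0]
grip_width: 0.507
```

Request:
carry_out(
  series=[
    [3.5,[0,-0.7,0],[0,0,0]],
    [3.5,[0,-1,0],[0,0,0]],
    [3.5,[0,-1,0],[0,0,0]],
    [3.5,[0,-0.1,0],[0,0,0]],
    [3.5,[0,0,0],[0,0,0]],
  ],
)

```text
time: 31.05
tcp_pos: [0.5356, 0.1353, 0.2245]
eef_rot: [-0.53, 0.53, 0.468, -0.468]
force: [-0.1, -0.0, -2.5]
grip_width: 0.51
```

Request:
carry_out(
  series=[
    [3.5,[0,0,0.8],[0,0,0]],
    [3.5,[0,0,1.2],[0,0,0]],
    [3.5,[0,0,1.2],[0,0,0]],
    [3.5,[0,0,1.2],[0,0,0]],
    [3.5,[0,0,1.0],[0,0,0]],
  ],
)

```text
time: 31.55
tcp_pos: [0.4803, 0.1422, 0.2238]
eef_rot: [0.53, -0.53, -0.468, 0.469]
force: [0.8, -1.1, -2.0]
grip_width: 0.512
```

Request:
carry_out(
  series=[
    [3.5,[0,0,1.4],[0,0,0]],
    [3.5,[0,0,0.6],[0,0,0]],
    [3.5,[0,-2,0],[0,0,0]],
    [3.5,[0,-4,0],[0,0,0]],
    [3.5,[0,-4,0],[0,0,0]],
  ],
)

```text
time: 32.05
tcp_pos: [0.4612, 0.1446, 0.3246]
eef_rot: [0.53, -0.529, -0.468, 0.469]
force: [1.9, -0.8, -3.3]
grip_width: 0.515
```

Request:
carry_out(
  series=[
    [3.5,[0,-3.0,0],[0,0,0]],
    [3.5,[0,-0.5,0],[0,0,0]],
    [3.5,[0,0,0],[0,0,0]],
  ],
)

```text
time: 32.35
tcp_pos: [0.462, 0.1443, 0.3592]
eef_rot: [-0.53, 0.531, 0.468, -0.468]
force: [-1.0, -0.5, -3.7]
grip_width: 0.507
```

Run:
```python
from look import *
P=Pl();g=P.p-[0,0,.054];print(g,sense()["grip_width"])
P.go(C(0,.075,.30),PX,3.5,13).out()
```

```text
[0.46197731 0.14428847 0.30520166] 0.5065473222326764
max 2.64 cm 7.0 deg; tilt 0.11
[[3.5, [-2.2, 0.0, -1.3], [0, 7.0, 0]], [3.5, [-2.0, 0.1, -1.6], [0, 7.0, 0]], [3.5, [-1.8, 0.0, -1.8], [0, 7.0, 0]], [3.5, [-1.6, 0.1, -2.0], [0, 7.0, 0]], [3.5, [-1.3, 0.0, -2.2], [0, 6.9, 0]]]
[[3.5, [-1.1, 0.0, -2.4], [0, 7.0, 0]], [3.5, [-0.7, 0.1, -2.4], [0, 7.0, 0]], [3.5, [-0.5, 0.0, -2.5], [0, 7.0, 0]], [3.5, [-0.1, 0.1, -2.6], [0, 7.0, 0]], [3.5, [0.2, 0.0, -2.5], [0, 7.0, 0]]]
[[3.5, [0.4, 0.0, -2.5], [0, 7.0, 0]], [3.5, [0.8, 0.1, -2.5], [0, 7.0, 0]], [3.5, [1.1, 0.0, -2.3], [0, 7.0, 0]]]
```

Request:
carry_out(
  series=[
    [3.5,[-2.2,0.0,-1.3],[0,7.0,0]],
    [3.5,[-2.0,0.1,-1.6],[0,7.0,0]],
    [3.5,[-1.8,0.0,-1.8],[0,7.0,0]],
    [3.5,[-1.6,0.1,-2.0],[0,7.0,0]],
    [3.5,[-1.3,0.0,-2.2],[0,6.9,0]],
  ],
)

```text
time: 32.85
tcp_pos: [0.5133, 0.0263, 0.3547]
eef_rot: [0.647, -0.646, -0.285, 0.287]
force: [-0.0, -0.1, -3.5]
grip_width: 0.507
```

Request:
carry_out(
  series=[
    [3.5,[-1.1,0.0,-2.4],[0,7.0,0]],
    [3.5,[-0.7,0.1,-2.4],[0,7.0,0]],
    [3.5,[-0.5,0.0,-2.5],[0,7.0,0]],
    [3.5,[-0.1,0.1,-2.6],[0,7.0,0]],
    [3.5,[0.2,0.0,-2.5],[0,7.0,0]],
  ],
)

```text
time: 33.35
tcp_pos: [0.5655, -0.0904, 0.3523]
eef_rot: [0.703, -0.703, -0.077, 0.08]
force: [1.4, 1.2, -3.2]
grip_width: 0.505
```

Request:
carry_out(
  series=[
    [3.5,[0.4,0.0,-2.5],[0,7.0,0]],
    [3.5,[0.8,0.1,-2.5],[0,7.0,0]],
    [3.5,[1.1,0.0,-2.3],[0,7.0,0]],
    [3.5,[0,0,0],[0,0,0]],
    [3.5,[0,0,0],[0,0,0]],
  ],
)

```text
time: 33.85
tcp_pos: [0.596, -0.1599, 0.3515]
eef_rot: [0.705, -0.705, 0.05, -0.048]
force: [0.1, 2.0, -2.7]
grip_width: 0.508
```

Run:
```python
from look import *
P=Pl();g=P.p-[0,0,.054];print(g,P.p,loc(pc,g),P.phi-PX)
look("q",{"side":(220,60,130,170,4)},lantern(g[0],g[1],P.phi-np.pi/2,g[2]-.085))
```

```text
[ 0.59601255 -0.15987603  0.2974696 ] [ 0.59601255 -0.15987603  0.3514696 ] [-0.0005      0.07511264  0.2974696 ] 0.00045703863163587544
```

View pics/q_side.png

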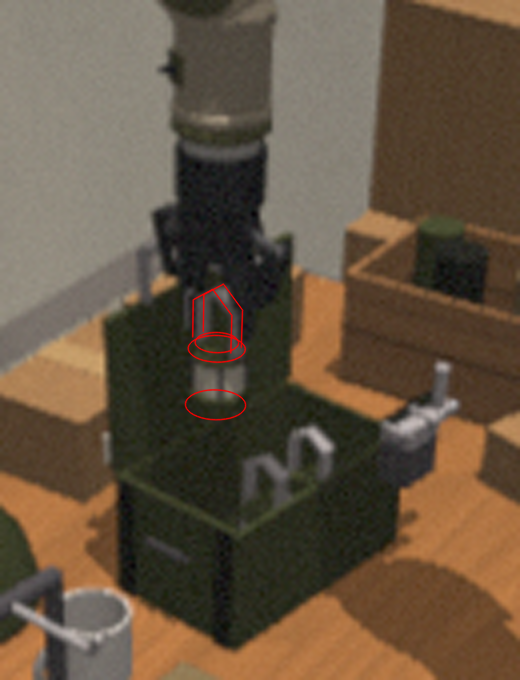

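Request:
carry_out(
  series=[
    [3.5,[0.0,3,0.0],[0,0.0,0]],
    [3.5,[0.0,4,0.0],[0,0.0,0]],
    [3.5,[0.0,4,0.0],[0,0.0,0]],
    [3.5,[0.0,4,0.0],[0,0.0,0]],
    [3.5,[0.0,2.5,0.0],[0,0.0,0]],
  ],
)

```text
time: 34.4
tcp_pos: [0.595, -0.1583, 0.1757]
eef_rot: [0.706, -0.705, 0.05, -0.047]
force: [0.3, -0.0, -2.2]
grip_width: 0.508
```

Request:
carry_out(
  series=[
    [3.5,[0.0,1.5,0.0],[0,0,0]],
    [3.5,[0.0,0.8,0.0],[0,0.0,0]],
    [3.5,[0.0,0.3,0.0],[0,0.0,0]],
    [3.5,[0,0.2,0],[0,0,0]],
    [3.5,[0,0,0],[0,0,0]],
  ],
)

```text
time: 34.9
tcp_pos: [0.5971, -0.1599, 0.1518]
eef_rot: [-0.705, 0.705, -0.049, 0.05]
force: [0.6, 0.2, -2.3]
grip_width: 0.506
```

Request:
carry_out(
  series=[
    [3.5,[0,0.1,0],[0,0,0]],
    [3.5,[0,0.1,0],[0,0,0]],
    [3.5,[0,0,0],[0,0,0]],
  ],
)

```text
time: 35.2
tcp_pos: [0.5967, -0.16, 0.1491]
eef_rot: [-0.705, 0.705, -0.049, 0.049]
force: [-0.3, 0.0, -3.4]
grip_width: 0.508
```

Request:
carry_out(
  series=[
    [3.5,[0,0.1,0],[0,0,0]],
    [3.5,[0,0.1,0],[0,0,0]],
    [3.5,[0,0,0],[0,0,0]],
  ],
)

```text
time: 35.5
tcp_pos: [0.5968, -0.1604, 0.1483]
eef_rot: [-0.705, 0.706, -0.049, 0.05]
force: [-3.7, -2.1, 12.0]
grip_width: 0.51
```

Request:
carry_out(
  series=[
    [6,[0,0,0],[0,0,0]],
    [6,[0,0,0],[0,0,0]],
    [6,[0,0,0],[0,0,0]],
    [6,[0,-2,0],[0,0,0]],
    [6,[0,-4,0],[0,0,0]],
  ],
)

```text
time: 36.0
tcp_pos: [0.5953, -0.1595, 0.2048]
eef_rot: [0.706, -0.705, 0.051, -0.047]
force: [0.1, -0.5, 0.5]
grip_width: 0.7
```

Request:
carry_out(
  series=[
    [6,[0,-4.5,0],[0,0,0]],
    [6,[0,-4.5,0],[0,0,0]],
    [6,[0,-4.5,0],[0,0,0]],
    [6,[0,-4.5,0],[0,0,0]],
    [5,[0,-4.5,0],[0,0,0]],
  ],
)

```text
time: 36.5
tcp_pos: [0.5962, -0.1597, 0.4338]
eef_rot: [0.705, -0.705, 0.049, -0.049]
force: [0.6, -0.1, -0.2]
grip_width: 0.59
```

Request:
carry_out(
  series=[
    [4.5,[0,-2.5,0],[0,0,0]],
    [4.5,[0,0,0],[0,0,0]],
    [4.5,[0,0,0],[0,0,0]],
  ],
)

```text
time: 36.8
tcp_pos: [0.5965, -0.1598, 0.4569]
eef_rot: [-0.705, 0.706, -0.049, 0.049]
force: [-0.5, 0.6, 0.3]
grip_width: 0.524
```

Run:
```python
from look import *
P=Pl();g=P.p-[0,0,.054];print(g,loc(pc,g),sense()["grip_width"],sense()["time"])
look("r",{"side":(220,60,130,170,4),"top":(300,80,130,140,4)},[lp for y in(-.075,0,.075) for lp in lantern(*C(0,y,0)[:2],pc[2]-np.pi/2,.008)]+[T(pc,[[.0855,.033-.043,.335],[.0855,.033+.043,.335]])])
P.go([.6751,-.2145,.3966-.054+.052],PX,4.5,5).out()
```

```text
[ 0.59646438 -0.15981154  0.40288457] [-6.15011751e-05  7.52392622e-02  4.02884569e-01] 0.523715808031536 36.8
max 1.93 cm 0.0 deg; tilt 0.03
[[4.5, [1.7, 0.2, -0.9], [0, 0.0, 0]], [4.5, [1.7, 0.1, -0.8], [0, 0.0, 0]], [4.5, [1.7, 0.2, -0.9], [0, 0.0, 0]], [4.5, [1.7, 0.2, -0.9], [0, 0.0, 0]], [4.5, [1.7, 0.1, -0.8], [0, 0.0, 0]]]
```

View pics/r_side.png

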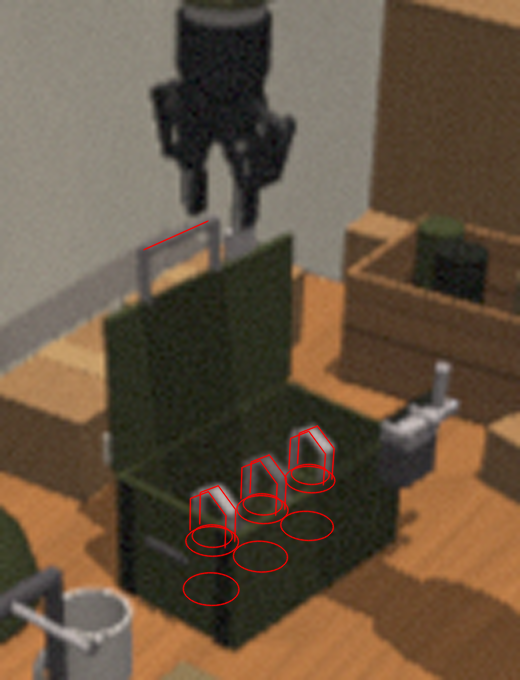

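View pics/r_top.png

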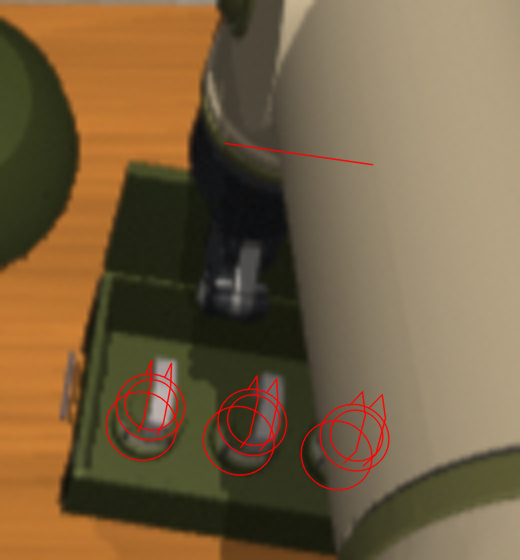

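Request:
carry_out(
  series=[
    [4.5,[1.7,0.0,-0.9],[0,0.0,0]],
    [4.5,[1.7,0.0,-0.8],[0,0.0,0]],
    [4.5,[1.7,0.2,-0.9],[0,0.0,0]],
    [4.5,[1.7,0.2,-0.9],[0,0.0,0]],
    [4.5,[1.7,0.1,-0.8],[0,0.0,0]],
  ],
)

```text
time: 37.4
tcp_pos: [0.6751, -0.2148, 0.4496]
eef_rot: [0.706, -0.705, 0.05, -0.048]
force: [0.3, -0.0, 0.4]
grip_width: 0.528
```

Request:
carry_out(
  series=[
    [4.5,[0,1,0],[0,0,0]],
    [4.5,[0,1.5,0],[0,0,0]],
    [4.5,[0,1.5,0],[0,0,0]],
    [4.5,[0,1.3,0],[0,0,0]],
    [4.5,[0,0.3,0],[0,0,0]],
  ],
)

```text
time: 37.9
tcp_pos: [0.6738, -0.2139, 0.3934]
eef_rot: [0.706, -0.705, 0.05, -0.048]
force: [-0.3, -0.2, -0.6]
grip_width: 0.525
```

Request:
carry_out(
  series=[
    [2,[0,0,0],[0,0,0]],
    [0.6,[0,0,0],[0,0,0]],
    [0.6,[0,0,0],[0,0,0]],
    [0.6,[0,0,0],[0,0,0]],
  ],
)

```text
time: 38.3
tcp_pos: [0.6751, -0.2142, 0.3968]
eef_rot: [-0.705, 0.705, -0.049, 0.05]
force: [-0.5, 0.2, 2.4]
grip_width: 0.117
```

Run:
```python
from look import *
P=Pl();print(P.p,loc(pc,P.p),sense()["grip_width"],sense()["force"])
look("s",{"side":(220,60,130,170,4)})
```

```text
[ 0.67508118 -0.21416678  0.39683045] [0.08534315 0.03233078 0.39683045] 0.11662758064942733 [-0.47761661  0.1567555   2.37610397]
```

View pics/s_side.png

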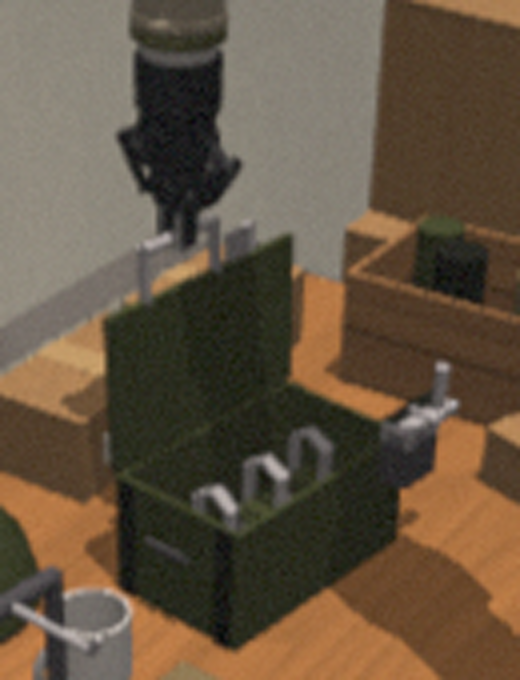

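Run:
```python
import numpy as np,json
t=np.r_[1.617,1.58,np.linspace(1.49,.13,14),.06,.02,0]
X=-20*np.cos(t);Z=20*np.sin(t);cx,cz=X[0],Z[0];r=[]
for x,z in zip(X[1:],Z[1:]):
    a,b=round(float(x-cx),1),round(float(z-cz),1);cx+=a;cz+=b;r.append([0.6,[a,-b,0],[0,0,0]])
for i in range(0,len(r),5):print(json.dumps(r[i:i+5]))
```

```text
[[0.6, [-0.7, -0.0, 0], [0, 0, 0]], [0.6, [-1.8, 0.0, 0], [0, 0, 0]], [0.6, [-2.1, 0.3, 0], [0, 0, 0]], [0.6, [-2.0, 0.5, 0], [0, 0, 0]], [0.6, [-2.0, 0.7, 0], [0, 0, 0]]]
[[0.6, [-1.9, 0.9, 0], [0, 0, 0]], [0.6, [-1.8, 1.1, 0], [0, 0, 0]], [0.6, [-1.6, 1.3, 0], [0, 0, 0]], [0.6, [-1.6, 1.4, 0], [0, 0, 0]], [0.6, [-1.3, 1.6, 0], [0, 0, 0]]]
[[0.6, [-1.2, 1.8, 0], [0, 0, 0]], [0.6, [-1.0, 1.8, 0], [0, 0, 0]], [0.6, [-0.8, 1.9, 0], [0, 0, 0]], [0.6, [-0.6, 2.0, 0], [0, 0, 0]], [0.6, [-0.4, 2.1, 0], [0, 0, 0]]]
[[0.6, [-0.1, 1.4, 0], [0, 0, 0]], [0.6, [-0.0, 0.8, 0], [0, 0, 0]], [0.6, [-0.0, 0.4, 0], [0, 0, 0]]]
```

Request:
carry_out(
  series=[
    [0.6,[-0.7,0,0],[0,0,0]],
    [0.6,[-1.8,0.0,0],[0,0,0]],
    [0.6,[-2.1,0.3,0],[0,0,0]],
    [0.6,[-2.0,0.5,0],[0,0,0]],
    [0.6,[-2.0,0.7,0],[0,0,0]],
  ],
)

```text
time: 38.85
tcp_pos: [0.5902, -0.2017, 0.3826]
eef_rot: [-0.705, 0.705, -0.047, 0.051]
force: [-0.3, 3.1, 12.5]
grip_width: 0.112
```

Request:
carry_out(
  series=[
    [0.6,[-1.9,0.9,0],[0,0,0]],
    [0.6,[-1.8,1.1,0],[0,0,0]],
    [0.6,[-1.6,1.3,0],[0,0,0]],
    [0.6,[-1.6,1.4,0],[0,0,0]],
    [0.6,[-1.3,1.6,0],[0,0,0]],
  ],
)

```text
time: 39.35
tcp_pos: [0.5096, -0.19, 0.3186]
eef_rot: [0.706, -0.705, 0.047, -0.051]
force: [8.4, 1.3, -1.8]
grip_width: 0.111
```

Request:
carry_out(
  series=[
    [0.6,[-1.2,1.8,0],[0,0,0]],
    [0.6,[-1.0,1.8,0],[0,0,0]],
    [0.6,[-0.8,1.9,0],[0,0,0]],
    [0.6,[-0.6,2.0,0],[0,0,0]],
    [0.6,[-0.4,2.1,0],[0,0,0]],
  ],
)

```text
time: 39.85
tcp_pos: [0.4701, -0.1843, 0.2222]
eef_rot: [0.706, -0.705, 0.047, -0.051]
force: [7.9, 2.5, 1.9]
grip_width: 0.111
```

Request:
carry_out(
  series=[
    [0.6,[-0.1,1.4,0],[0,0,0]],
    [0.6,[0,0.8,0],[0,0,0]],
    [0.6,[0,0.3,0],[0,0,0]],
    [0.6,[0,0,0],[0,0,0]],
  ],
)

```text
time: 40.25
tcp_pos: [0.4687, -0.1845, 0.1968]
eef_rot: [0.706, -0.705, 0.048, -0.05]
force: [4.3, 3.6, -4.0]
grip_width: 0.113
```

Request:
carry_out(
  series=[
    [0.6,[0,0.2,0],[0,0,0]],
    [0.6,[0,0.1,0],[0,0,0]],
    [0.6,[0,0.1,0],[0,0,0]],
    [0.6,[0,0,0],[0,0,0]],
  ],
)

```text
time: 40.65
tcp_pos: [0.4685, -0.1842, 0.1953]
eef_rot: [-0.705, 0.706, -0.048, 0.05]
force: [-2.9, 7.3, 31.2]
grip_width: 0.117
```

Request:
carry_out(
  series=[
    [0.6,[0,-0.2,0],[0,0,0]],
    [4.5,[0,0,0],[0,0,0]],
    [4.5,[0,0,0],[0,0,0]],
    [4.5,[0,0,0],[0,0,0]],
    [4.5,[0,-2,0],[0,0,0]],
  ],
)

```text
time: 41.15
tcp_pos: [0.4665, -0.1852, 0.2132]
eef_rot: [0.706, -0.705, 0.051, -0.048]
force: [-0.6, 0.2, 0.9]
grip_width: 0.524
```

Request:
carry_out(
  series=[
    [4.5,[0,-4,0],[0,0,0]],
    [4.5,[0,-3.5,0],[0,0,0]],
    [4.5,[0,-0.5,0],[0,0,0]],
    [4.5,[0,0,0],[0,0,0]],
  ],
)

```text
time: 41.55
tcp_pos: [0.4678, -0.1857, 0.2955]
eef_rot: [-0.705, 0.706, -0.049, 0.05]
force: [-0.7, -0.4, -0.1]
grip_width: 0.528
```

Run:
```python
from look import *
P=Pl();g=P.p-[0,0,.054];print(P.p,loc(pc,g),sense()["time"])
look("u",{"side":(230,110,110,120,5)},[T(pc,[[-.076,.126,.14],[-.076,-.126,.14]]),T(pc,[[-.124,-.01,.135],[-.124,.076,.135]]),T(pc,[[-.092,-.149,.154],[-.092,-.149,.198]])])
print(loc(pc,[.4743,-.3697,0]))
P.go([.4745,-.367,.240],PY,5,13).out()
```

```text
[ 0.46776685 -0.18569828  0.29554793] [-0.12391583  0.03172739  0.24154793] 41.55
[-0.09188821 -0.14958324  0.        ]
max 1.44 cm 7.0 deg; tilt 0.1
[[5, [0.2, 0.0, -1.4], [0, 6.9, 0]], [5, [0.5, 0.0, -1.3], [0, 6.9, 0]], [5, [0.5, 0.0, -1.3], [0, 7.0, 0]], [5, [0.7, 0.0, -1.2], [0, 6.9, 0]], [5, [0.9, 0.1, -1.1], [0, 6.9, 0]]]
[[5, [1.0, 0.0, -1.0], [0, 6.9, 0]], [5, [1.1, 0.0, -0.8], [0, 6.9, 0]], [5, [1.2, 0.0, -0.8], [0, 7.0, 0]], [5, [1.2, 0.0, -0.6], [0, 6.9, 0]], [5, [1.3, 0.0, -0.4], [0, 6.9, 0]]]
[[5, [1.4, 0.0, -0.2], [0, 6.9, 0]], [5, [1.4, 0.0, -0.1], [0, 6.9, 0]], [5, [1.4, 0.1, 0.1], [0, 6.9, 0]]]
```

View pics/u_side.png

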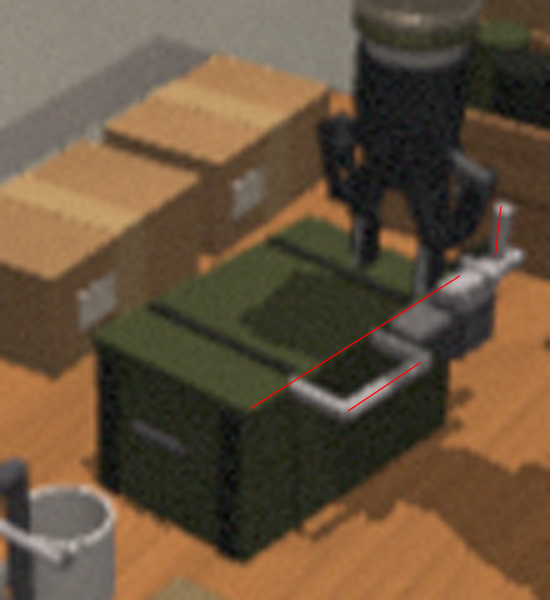

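Lid is shut. Now to the knob (drawn position).

Request:
carry_out(
  series=[
    [5,[0.2,0.0,-1.4],[0,6.9,0]],
    [5,[0.5,0.0,-1.3],[0,6.9,0]],
    [5,[0.5,0.0,-1.3],[0,7.0,0]],
    [5,[0.7,0.0,-1.2],[0,6.9,0]],
    [5,[0.9,0,-1.1],[0,6.9,0]],
  ],
)

```text
time: 42.1
tcp_pos: [0.4696, -0.2556, 0.2929]
eef_rot: [-0.658, 0.658, -0.26, 0.257]
force: [0.6, 0.3, -0.4]
grip_width: 0.589
```

Request:
carry_out(
  series=[
    [5,[1.0,0.0,-1.0],[0,6.9,0]],
    [5,[1.1,0.0,-0.8],[0,6.9,0]],
    [5,[1.2,0.0,-0.8],[0,7.0,0]],
    [5,[1.2,0.0,-0.6],[0,6.9,0]],
    [5,[1.3,0.0,-0.4],[0,6.9,0]],
  ],
)

```text
time: 42.6
tcp_pos: [0.4719, -0.3246, 0.2927]
eef_rot: [-0.551, 0.552, -0.444, 0.441]
force: [0.4, 0.1, -0.3]
grip_width: 0.589
```

Request:
carry_out(
  series=[
    [5,[1.4,0.0,-0.2],[0,6.9,0]],
    [5,[1.4,0.0,-0.1],[0,6.9,0]],
    [5,[1.4,0,0.1],[0,6.9,0]],
    [5,[0,0,0],[0,0,0]],
    [5,[0,0,0],[0,0,0]],
  ],
)

```text
time: 43.1
tcp_pos: [0.4747, -0.3657, 0.2933]
eef_rot: [0.465, -0.466, 0.533, -0.531]
force: [-0.5, 0.1, 0.7]
grip_width: 0.589
```

Run:
```python
from look import *
P=Pl();print(P.p,loc(pc,P.p),P.phi-PY)
look("v",{"side":(260,90,90,90,6)})
P.go([.4745,-.368,.182],PY,5,4).out()
```

```text
[ 0.47468834 -0.36572302  0.29327848] [-0.09205604 -0.14559087  0.29327848] 0.005193315126218012
max 1.5 cm 0.1 deg; tilt 0.17
[[5, [0.1, 1.4, 0.0], [0, 0.1, 0]], [5, [0.0, 1.5, 0.0], [0, 0.0, 0]], [5, [0.1, 1.4, 0.0], [0, 0.1, 0]], [5, [0.0, 1.4, 0.0], [0, 0.1, 0]]]
```

View pics/v_side.png

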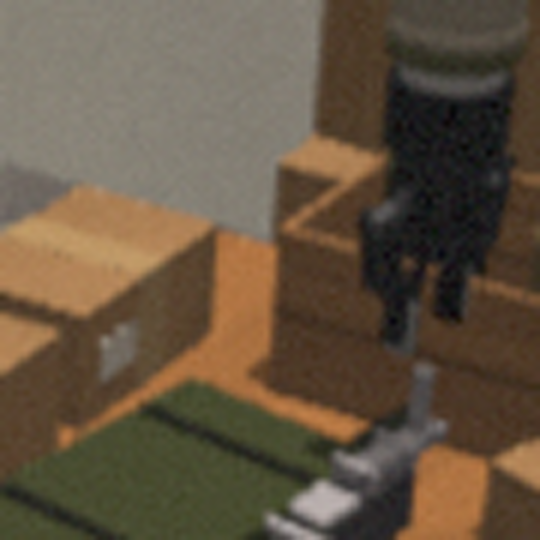

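Request:
carry_out(
  series=[
    [5,[0.1,1.4,0.0],[0,0,0]],
    [5,[0.0,1.5,0.0],[0,0.3,0]],
    [5,[0.1,1.4,0.0],[0,0,0]],
    [5,[0.0,1.3,0.0],[0,0,0]],
  ],
)

```text
time: 43.55
tcp_pos: [0.4745, -0.3681, 0.2373]
eef_rot: [0.463, -0.463, 0.534, -0.534]
force: [0.0, -0.1, 0.3]
grip_width: 0.587
```

Request:
carry_out(
  series=[
    [2,[0,0,0],[0,0,0]],
    [0.6,[0,0,0],[0,0,0]],
    [0.6,[0,0,0],[0,0,0]],
    [0.6,[0,0,0],[0,0,0]],
    [0.6,[0,0,0],[0,0,0]],
  ],
)

```text
time: 44.05
tcp_pos: [0.4749, -0.3685, 0.2392]
eef_rot: [-0.463, 0.463, -0.534, 0.535]
force: [0.4, -0.9, -1.8]
grip_width: 0.135
```

Gripped; slide home (tool −x).

Request:
carry_out(
  series=[
    [0.6,[-0.6,0,0],[0,0,0]],
    [0.6,[-1,0,0],[0,0,0]],
    [0.6,[-1,0,0],[0,0,0]],
    [0.6,[-1,0,0],[0,0,0]],
    [0.6,[-0.5,0,0],[0,0,0]],
  ],
)

```text
time: 44.55
tcp_pos: [0.4812, -0.3264, 0.2392]
eef_rot: [-0.464, 0.463, -0.534, 0.534]
force: [1.2, -3.5, 1.3]
grip_width: 0.132
```

Request:
carry_out(
  series=[
    [0.6,[-0.2,0,0],[0,0,0]],
    [0.6,[-0.2,0,0],[0,0,0]],
    [0.6,[-0.1,0,0],[0,0,0]],
    [0.6,[0,0,0],[0,0,0]],
  ],
)

```text
time: 44.95
tcp_pos: [0.4815, -0.3241, 0.2392]
eef_rot: [-0.463, 0.463, -0.534, 0.535]
force: [1.2, -6.1, 1.3]
grip_width: 0.13
```

Request:
carry_out(
  series=[
    [0.6,[-0.2,0,0],[0,0,0]],
    [0.6,[-0.2,0,0],[0,0,0]],
    [0.6,[0,0,0],[0,0,0]],
  ],
)

```text
time: 45.25
tcp_pos: [0.4815, -0.3235, 0.2392]
eef_rot: [-0.461, 0.463, -0.533, 0.537]
force: [0.5, -17.2, -2.6]
grip_width: 0.133
```

Request:
carry_out(
  series=[
    [0.6,[0.2,0,0],[0,0,0]],
    [5,[0,0,0],[0,0,0]],
    [5,[0,0,0],[0,0,0]],
    [5,[0,0,0],[0,0,0]],
    [5,[0,-2,0],[0,0,0]],
  ],
)

```text
time: 45.75
tcp_pos: [0.4807, -0.3197, 0.2569]
eef_rot: [0.463, -0.464, 0.536, -0.532]
force: [-0.8, 0.0, 1.4]
grip_width: 0.583
```

Request:
carry_out(
  series=[
    [5,[0,-4,0],[0,0,0]],
    [5,[0,-4,0],[0,0,0]],
    [5,[2,-2,-2],[0,0,0]],
    [5,[3,0,-3],[0,0,0]],
    [5,[3,0,-3],[0,0,0]],
  ],
)

```text
time: 46.25
tcp_pos: [0.3906, -0.3886, 0.3597]
eef_rot: [-0.464, 0.463, -0.533, 0.534]
force: [-0.4, -1.0, -1.4]
grip_width: 0.583
```

Request:
carry_out(
  series=[
    [5,[4,0,-1],[0,0,0]],
    [5,[4,0,-1],[0,0,0]],
    [5,[4,0,-1],[0,0,0]],
    [5,[0,0,0],[0,0,0]],
    [5,[0,0,0],[0,0,0]],
  ],
)

```text
time: 46.75
tcp_pos: [0.3438, -0.5033, 0.3583]
eef_rot: [0.463, -0.463, 0.535, -0.534]
force: [0.4, 1.2, 0.6]
grip_width: 0.585
```

Run:
```python
from look import *
P=Pl();print(P.p,sense()["time"],sense()["force"])
look("z",{"side":(240,110,110,120,5),"top":(310,135,115,98,6)},[T(pc,[[-.092,-.105,.154],[-.092,-.105,.198]])])
```

```text
[ 0.34379445 -0.5032618   0.35832576] 46.75 [0.4420757  1.23524819 0.55701257]
```

View pics/z_side.png

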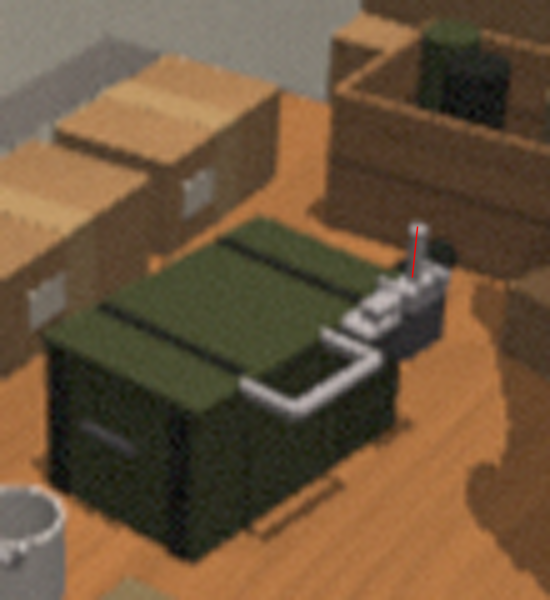

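View pics/z_top_full.png

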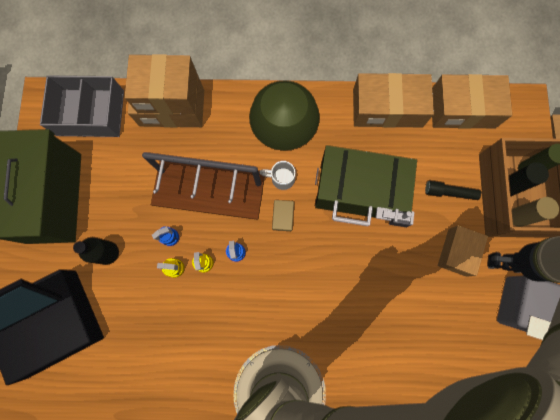

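View pics/z_side_full.png

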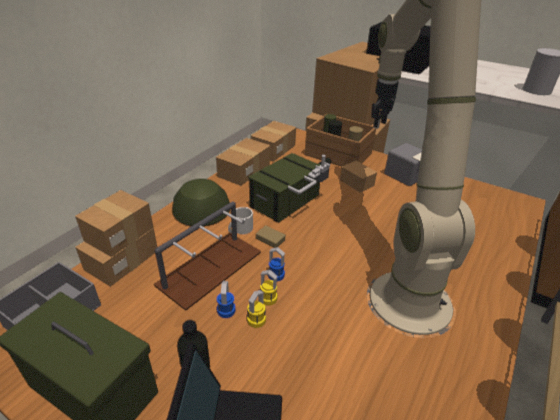

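Run:
```python
from h import *
print(env.close_job())
```

```text
the job is handed in; nothing more can be done
None
```

I drew the bolt right back and opened the lid by its handle to about 1.62 rad. I then stood the counter lantern and the two hanging ones (middle and first pegs; the third was empty) in the chest. After that I shut the lid and slid the bolt home. The job was handed in at about 47 s.

What the last checks showed:
- **Lanterns:** before the lid closed, the side picture showed all three upright in a row.
- **Lid:** the gripper ended at the same height as when the lid was first gripped shut (0.195 m), with 31 N pushing back.
- **Bolt:** it came up against its stop with 17 N after about 45 mm of travel. In the final side picture the knob lies on its starting line.
- **Other goods:** the mug, tin, canteen, carton, torch and the blue and yellow look-alikes appear unmoved in the final pictures, and the arm stands clear.

No check failed or disagreed, and I saw no knock to the counter lantern.

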